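# Tuck the pile of card cases into the drawer tier and shut it

## Robot

A 6-joint arm with a two-finger parallel gripper is mounted at the origin on the work surface. World frame = base frame: x ahead of the robot, y to its left, z up, the work surface at z = 0. Lengths are in mm, angles in rad, forces in N, time in s.
With the tool pointing down it reaches from about 275 to 1000 mm from the base axis. Payload 8.4 kg.
Tool frame: the origin (TCP) lies midway between the tips of the shut fingers; the grasp point (between the pads) lies 19 mm behind it; y points along the fingers, z is the direction in which the jaws open and shut, and the axes are right-handed (so a half turn about y gives the same grasp; the last joint's range is limited). The gripper opens to 85 mm and grips with 20 to 120 N. Pads are 22 mm wide; open, the fingers measure 114 mm over their backs; the gripper's body (76 mm by 85 mm) begins 54 mm behind the grasp point. The pads swing forward as they close: fully open they stand 13 mm farther back than shut.
Start: joints at [-1.217, 0.353, 1.633, -0, 1.155, -0.002], TCP at [217.711, -585.858, 231.281] pointing down, gripper open.
Joint ranges: [-2.63, 2.63], [-0.92, 2.1], [0.06, 2.66], [-1.3, 4.44], [0, 2.69], [-3.02, 3.02]. Speed limits (rad/s): [2.22, 2.22, 2.79, 3.14, 3.14, 3.14].

## Interface

Orientations are given as [roll, pitch, yaw] about the fixed x, y, z axes, in that order (R = Rz(yaw) Ry(pitch) Rx(roll)).
In Python, from rig import r, imaging gives the robot as it stands. The module is installed in compiled form; this text tells all that it offers.
- The arm moves only by the tool send_rows, never from a script. Its argument "series" is a list of rows, each a list of 6 numbers: the shift along the tool's x, y, z in m, then the turn, a rotation vector about the tool's x, y, z in degrees. In form: [[dx, dy, dz, ax, ay, az], ...]. A call has 1 to 8 rows; each row shifts and turns the commanded pose from where the row before left it, along the tool's axes as they then stand; what a row does not reach is not made up. A row lasts 1/10 s, in which the tool goes at most 50 mm and 8.59 degrees, less where a joint would pass 70% of its speed; a pose out of reach is approached as far as the arm can. A call is refused whole if a number of a shift passes 0.05 or a number of a turn 8.59, either way. A call with a gripper value outside its range is refused whole. "gripper" is the opening, from 0 (shut) to 1 (fully open), set as the call begins (left out, the last holds). The fingers move at their own pace and stop on an object; "squeeze" is the grip in N (left out, the last holds). Time passes only in rows, so rows that do not move let the fingers close. It gives the time, the measured TCP pose, the force and the opening at its end, in the units of the state.
- r.sense(): the state, without advancing time (a new reading comes with each control period).
- imaging.grab_frame(name): name is "scene" or "side" or "wrist"; returns a dict with "frame" (384x512x3 uint8, red, green, blue), "depth" (384x512 float32, mm along the optical axis (not along the pixel's ray), 0 where there is no reading), "intrinsics" (3x3 intrinsics, pixels), "origin" and "rotation" of the camera in the world. Camera axes: x right, y down, z forward; pixel columns grow to the right and rows downward; lengths in mm; the calibration is good to about 2 mm. The wrist camera is an equidistant fisheye: a pixel r from the principal point sees the ray r / f radians off the axis. A picture is of the moment at which its call begins.
- r.sign_off(): hands the job in, once; it reports no verdict.
The state is a dict: "clock": time; "qpos": joint angles; "qvel": joint speeds; "joint_efforts": joint torques, N m; "eef_pos": TCP position; "tcp_rot": TCP orientation; "contact_force": force on the tool from outside, world axes, zero at the start; "wrist_torque": the same for the moment, N m; "opening": opening from 0.0 (shut) to 1.0 (fully open).
Only numpy, scipy, OpenCV 4.12 (cv2) and the standard library are available. Lean on these libraries where they do the work, as an engineer would, in place of code of your own. Each camera call takes 0.05 s, during which the arm holds its last target.

## Task

Pick up the whole pile of three card cases in one go and put it away, still piled, in the open top drawer of the blue unit: tilt the pile so that one short end goes in under the turned-in lip of the drawer's front, then lower the other end behind the low rear sill until the pile lies flat on the drawer floor between the guides. Then push the drawer fully shut and let go, leaving the other things on the table where they are.

Things in the scene. Friction and masses are not known exactly. Their poses are not given: they have to be found in the camera images.
- case_low: bottom yellow hard plastic card case, a closed slab 100 x 60 x 9 mm (about 70 g), origin at the centre of its underside, x along the 100 mm length, y along the 60 mm width, z up; the pile is 27 mm high and starts flat on the table with its edges flush
- case_mid: middle green hard plastic card case, a closed slab 100 x 60 x 9 mm (about 70 g), origin at the centre of its underside, x along the 100 mm length, y along the 60 mm width, z up; it lies on the yellow one
- case_top: top purple hard plastic card case, a closed slab 100 x 60 x 9 mm (about 70 g), origin at the centre of its underside, x along the 100 mm length, y along the 60 mm width, z up; it lies on the green one and has a plain cream panel on its top
- lane (a point): centre of the lane for the pile, on the drawer's floor; moves with the drawer. x points inward (the way the drawer shuts, away from the robot, level), y across, z up; 99 mm above the table. The lane is 105 mm long (x -52.5 to 52.5), 67 mm wide between low guides. Guides, only near the ends (x -52.5 to -29 and 28.5 to 52.5): 12 mm high, tops flared out to y 40, z 18.5; the front pair widens like a funnel from x -40 to -29. Fingers fit the 57 mm gaps
- lip (a point): middle of the lower inner edge of the turned-in lip: x -42.5, z 34 mm from point lane, same axes. The lip (100 mm wide, 3 mm thick) overhangs the lane's front end by 10 mm, near the top of the front panel, so the pile does not pass straight down. The panel's inner face is at lane x -52.5; it is 5 mm thick, 178 mm wide, from 4 mm below to 39 mm above the lane floor
- sill (a point): middle of the upper inner edge of the rear sill: x 52.5, z 12 mm from point lane, same axes. The sill is 12 mm high, 4 mm thick. The drawer's side walls stand at lane y = +-78 mm and rise 20 mm above its floor, leaving room for fingers beside the lane
- front (a point): point in the middle of the outer face (robot side) of the drawer's front panel, 20 mm above the lane floor, 57.5 mm from point lane along -x; the place to push. Axes as for point lane
- drawer (a joint): how far the drawer is out, m: 0 = shut against its end stop, 0.155 = fully out; it starts 0.138 to 0.155 out. It slides against about 1.5 N of friction plus 4 N per m/s and stays where it is left. Shutting moves it along the lane's +x
- unit: blue plastic unit of three stacked tiers, fixed to the table, 190 deep (x) x 184 wide (y) x 140 mm high, origin at the centre of its underside, its front facing -x. Only the top tier opens; its ceiling is 38 mm above the lane floor, so a pile whose rear still rests on the sill keeps it from shutting
- cup: clear plastic cup standing upright, 76 mm across, 100 mm high, origin at the centre of its underside; bystander
- opener: flat steel bottle opener lying flat, about 130 x 37 x 6 mm, origin near its middle on its underside, x along its length; bystander
- eraser: red eraser, 60 x 26 x 14 mm, origin at the centre of its underside; bystander
- pencil: wooden pencil lying flat, 170 mm long and 7.5 mm thick, x towards its point, origin near its middle on the table; bystander
- clipboard: grey clipboard with a steel spring clip, 230 x 160 x 4 mm, clip 15 mm high at its +x end, origin at the centre of its underside; bystander
There are look-alikes about, which are no part of the job. Of the things that look like the case_top, the smallest one is meant.

How it is judged:
By the outcome, as a careful person would: the job done as asked, in the order asked, and still so for the second after the job is handed in, with the robot touching nothing.
It also fails if it takes over 58 s, if anything falls off the work surface, if the arm or the gripper's body presses on something with over 40 N, if the wrist force passes 120 N, or if a joint passes its speed limit or range.

## Working session

There is one attempt and no reset: what is moved stays moved. The work goes in short steps, Python scripts to look and compute and a tool call to move; the robot and the scene stay as the last step left them, time stands still between calls to the robot, and variables do not carry over. Pictures are saved under pics/ and viewed, and the job is handed in when it is done.

Besides the shell and the picture viewer there is one more tool, called after "Call:" as a command line: name --pt "numbers of a row" for each row, then --argument value for the rest. send_rows: Moves the arm, as the interface text tells. Its arguments: {"type":"object","properties":{"series":{"type":"array","items":{"type":"array","items":{"type":"number"}}},"gripper":{"type":"number"},"squeeze":{"type":"number"}},"required":["series"]}

```bash
mkdir -p pics; ls; python3 - <<'E'
from rig import r, imaging
import cv2, numpy as np
print(r.sense())
for n in ["scene","side","wrist"]:
    f=imaging.grab_frame(n); cv2.imwrite(f"pics/{n}0.png",cv2.cvtColor(f["frame"],cv2.COLOR_RGB2BGR))
    np.savez(f"pics/{n}0.npz",**f)
    print(n,f["intrinsics"],f["origin"],f["rotation"])
E
```

```text
pics
{'clock': 0.0, 'qpos': array([-1.21740969e+00,  3.53654381e-01,  1.63412995e+00,  7.22856683e-06,
        1.15520668e+00, -2.43112290e-03]), 'qvel': array([-0.00164208, -0.00118761,  0.00163137, -0.00134563,  0.00055011,
       -0.00027512]), 'joint_efforts': array([ 1.78733728e-03, -6.05249119e+01, -3.42067945e+01,  1.14240804e-04,
        9.32550902e-03, -1.88357788e-06]), 'eef_pos': array([ 217.54216947, -585.41025502,  230.55958278]), 'tcp_rot': array([-1.57219466e+00,  1.00087268e-05, -2.78577782e+00]), 'contact_force': array([-0.02590631,  0.53280747,  0.23139402]), 'wrist_torque': array([-0.02709222, -0.01644942,  0.01505883]), 'opening': 1.0019760222442229}
scene [[380.28163763   0.         255.05853436]
 [  0.         380.28163763 196.05572014]
 [  0.           0.           1.        ]] [1341.71960041  293.74930769  997.39277327] [-2.37609101  0.00450914  1.93221514]
side [[433.34459123   0.         255.62692325]
 [  0.         433.34459123 191.6463982 ]
 [  0.           0.           1.        ]] [-243.97953683  824.62567152 1109.77786195] [-2.30012126 -0.00525092 -2.40387983]
wrist [[297.31863964   0.         259.36682357]
 [  0.         297.31863964 189.35829597]
 [  0.           0.           1.        ]] [ 295.33324095 -556.44807837  372.68995684] [ 2.81535138e+00 -4.37286135e-05 -1.21565944e+00]
```

View pics/scene0.png

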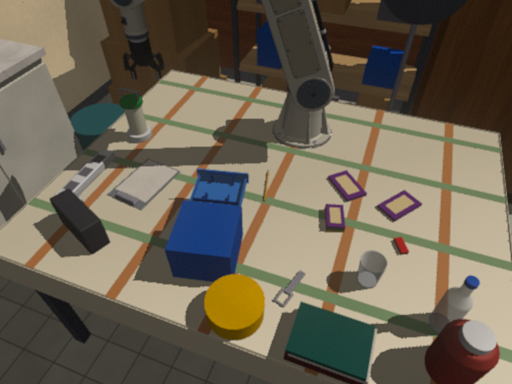

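View pics/side0.png

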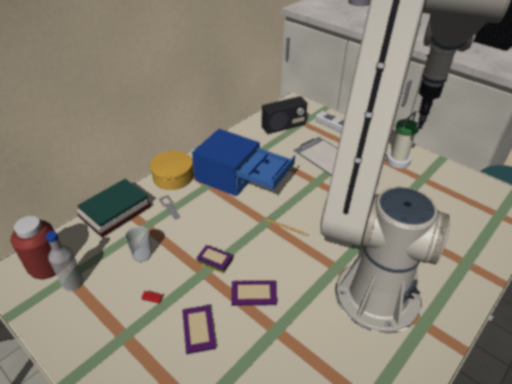

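View pics/wrist0.png

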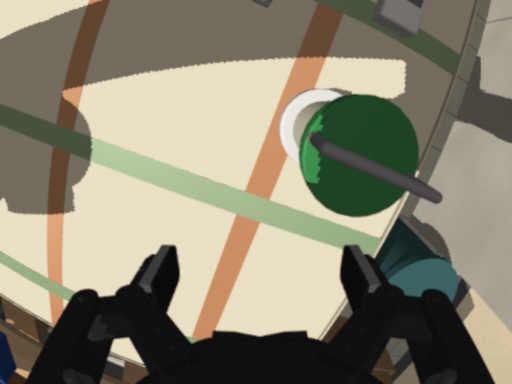

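Candidates for case_top (scene image): small purple/cream at (335,216), larger ones at (347,185) and (400,206). I'll take the smallest, (335,216), and check it by crop and measurement.

```bash
cat > h.py <<'E'
import numpy as np, cv2
from scipy.spatial.transform import Rotation as R
def load(p): return dict(np.load(p))
def pts(f,uv):
    uv=np.atleast_2d(uv).astype(float); K=f["intrinsics"]
    d=np.array([f["depth"][int(round(v)),int(round(u))] for u,v in uv])
    return pz(f,uv,d)
def ray(f,uv):
    uv=np.atleast_2d(uv).astype(float);K=f["intrinsics"]
    c=np.c_[(uv[:,0]-K[0,2])/K[0,0],(uv[:,1]-K[1,2])/K[1,1],np.ones(len(uv))]
    return c@R.from_euler('xyz',f["rotation"]).as_matrix().T
def pz(f,uv,d): return f["origin"]+ray(f,uv)*d[:,None]
def onplane(f,uv,z):
    w=ray(f,uv); return f["origin"]+w*((z-f["origin"][2])/w[:,2])[:,None]
def proj(f,P):
    c=(np.atleast_2d(P)-f["origin"])@R.from_euler('xyz',f["rotation"]).as_matrix()
    K=f["intrinsics"]; return np.c_[c[:,0]/c[:,2]*K[0,0]+K[0,2],c[:,1]/c[:,2]*K[1,1]+K[1,2]]
def crop(f,u0,v0,u1,v1,s,name):
    im=cv2.cvtColor(f["frame"],cv2.COLOR_RGB2BGR)[v0:v1,u0:u1]
    cv2.imwrite(name,cv2.resize(im,None,fx=s,fy=s,interpolation=cv2.INTER_CUBIC))
E
python3 - <<'E'
from h import *
s=load("pics/scene0.npz"); d=load("pics/side0.npz")
print(pts(s,[(335,213),(347,185),(400,206),(350,240)]).round(1)); print(pts(d,[(215,257),(254,292),(199,328)]).round(1))
crop(s,295,165,375,245,8,"pics/c1.png"); crop(d,185,235,245,285,10,"pics/c2.png")
crop(s,160,155,260,245,6,"pics/c3.png"); crop(d,190,125,310,205,6,"pics/c4.png")
E
```

```text
[[449.4 241.9  25.5]
 [278.8 252.4   5.4]
 [321.8 447.3   8.4]
 [519.4 312.   -6.4]]
[[446.7 248.8  33.9]
 [273.8 253.7  16.2]
 [307.3 445.6  14.1]]
```

View pics/c1.png

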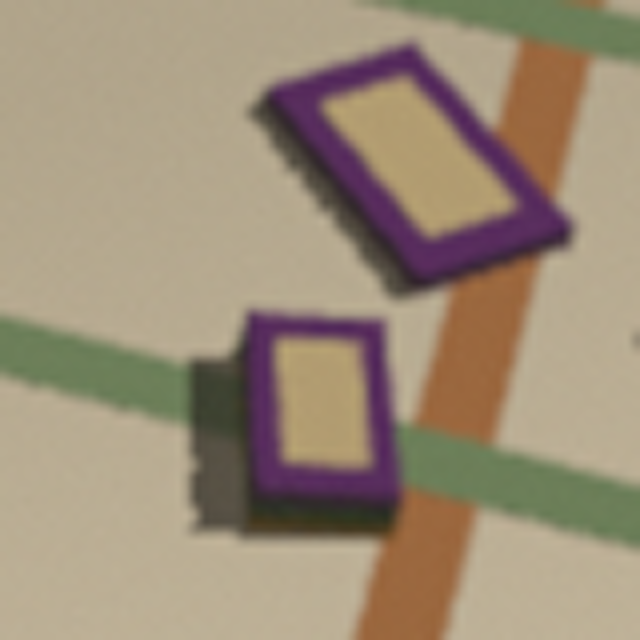

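View pics/c2.png

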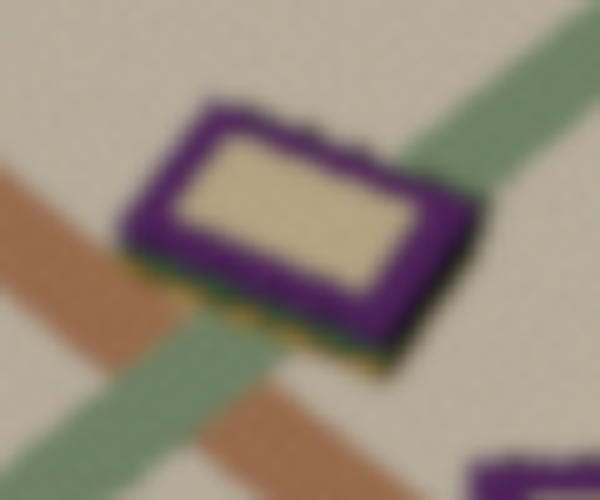

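View pics/c3.png

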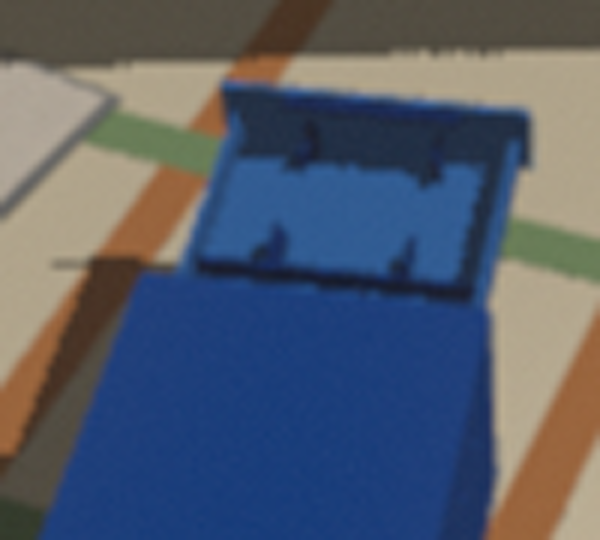

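View pics/c4.png

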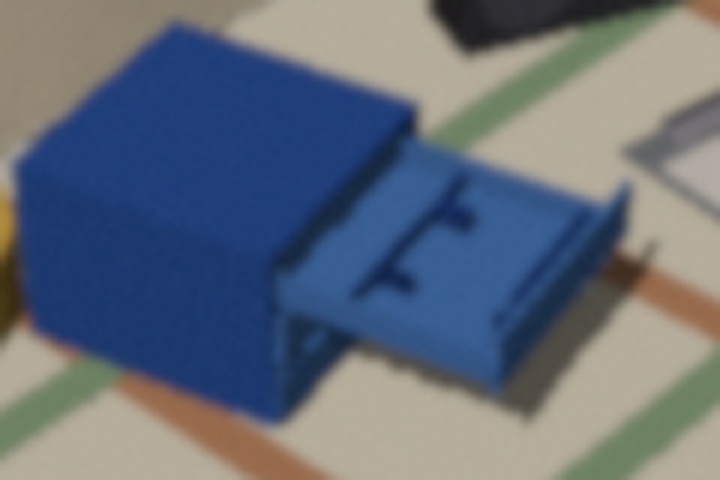

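The crops show that (335,216) is the small stack, with green and yellow edges under the purple one. The blue drawer is open towards the robot. Next I measure both from their corners.

```bash
python3 - <<'E'
from h import *
s=load("pics/scene0.npz"); d=load("pics/side0.npz")
def un(c,o,k): return (np.array(c,float)+.5)/k-.5+np.array(o)
def rep(n,P,z=None):
    print(n,P.round(1).tolist()); e=np.diff(np.r_[P,P[:1]],axis=0)
    print("  len",np.linalg.norm(e,axis=1).round(1),"ang",np.degrees(np.arctan2(e[:,1],e[:,0])).round(1),"ctr",P.mean(0).round(1))
c1=un([(250,313),(385,320),(400,500),(262,495)],(295,165),8)
c2=un([(212,98),(485,197),(385,348),(120,230)],(185,235),10)
rep("pile scene",onplane(s,c1,27)); rep("pile side",onplane(d,c2,27))
u4=un([(178,22),(415,108),(275,265),(15,170)],(190,125),6)
rep("unit side",onplane(d,u4,140))
u3=un([(140,270),(490,305)],(160,155),6); rep("unit front scene",onplane(s,u3,140))
p3=un([(222,85),(528,112)],(160,155),6); rep("panel scene",onplane(s,p3,138))
p4=un([(628,180),(500,350)],(190,125),6); rep("panel side",onplane(d,p4,138))
for f,n in((s,'scene'),(d,'side')):
    D=f['depth'];v,u=np.mgrid[0:384,0:512];P=pz(f,np.c_[u.ravel(),v.ravel()],D.ravel());I=f['frame'].reshape(-1,3).astype(int)
    m=(D.ravel()>0)&(I[:,2]>I[:,0]+45)&(I[:,2]>I[:,1]+30)&(P[:,0]<900)&(P[:,0]>200)&(P[:,1]<200)
    Q=P[m&(P[:,2]>130)&(P[:,2]<150)];print(n,len(Q),'top z',np.median(Q[:,2]))
    Q=P[m&(P[:,2]>92)&(P[:,2]<106)];print(len(Q),'floor',np.median(Q,0))
    t=(P[:,2]<12)&(P[:,2]>-12)&(D.ravel()>0)&(P[:,0]>200)&(P[:,0]<800)&(abs(P[:,1])<400);print('table z',np.median(P[t,2]))
E
```

```text
pile scene [[419.5, 202.8, 27.0], [403.2, 258.4, 27.0], [500.3, 284.6, 27.0], [517.5, 231.1, 27.0]]
  len [ 58.  100.6  56.2 101.9] ang [ 106.4   15.1  -72.2 -163.9] ctr [460.1 244.2  27. ]
pile side [[512.4, 228.6, 27.0], [416.4, 197.9, 27.0], [396.7, 262.4, 27.0], [493.0, 286.6, 27.0]]
  len [100.7  67.5  99.2  61.1] ang [-162.2  107.    14.1  -71.5] ctr [454.6 243.9  27. ]
unit side [[846.3, -165.5, 140.0], [663.7, -199.5, 140.0], [617.7, -23.7, 140.0], [802.1, 18.2, 140.0]]
  len [185.7 181.7 189.2 189. ] ang [-169.5  104.7   12.8  -76.5] ctr [732.5 -92.6 140. ]
unit front scene [[664.8, -205.6, 140.0], [624.2, -26.7, 140.0]]
  len [183.4 183.4] ang [102.8 -77.2] ctr [ 644.5 -116.2  140. ]
panel scene [[520.1, -231.7, 138.0], [480.9, -62.4, 138.0]]
  len [173.8 173.8] ang [103. -77.] ctr [ 500.5 -147.   138. ]
panel side [[517.1, -234.1, 138.0], [470.1, -57.2, 138.0]]
  len [183.1 183.1] ang [104.9 -75.1] ctr [ 493.6 -145.7  138. ]
scene 3350 top z 138.18160917414588
862 floor [ 558.83816913 -134.37194381   97.21156435]
table z -1.6738363393553186
side 1599 top z 141.69305208067874
926 floor [ 597.17379039 -118.76343633  101.17595712]
table z 2.264506866421584
```

```bash
cat >> h.py <<'E'
def Rt(yaw,tilt=0): # option A: tool x=lane x, y down, z=lane y; tilt deg nose down to robot side
    b=np.array([[1,0,0],[0,0,1],[0,-1,0]],float)  # columns x,y(-z),z(+y)
    b=np.c_[[1,0,0],[0,0,-1],[0,1,0]].astype(float)
    return R.from_euler('z',yaw,degrees=True)*R.from_euler('y',-tilt,degrees=True)*R.from_matrix(b)
def plan(p0,R0,p1,R1,n,rotn=None):
    rv=(R0.inv()*R1).as_rotvec(degrees=True)
    if rotn is not None: rv=np.array(rotn,float)
    st=np.round(rv/n,2); p=np.array(p0,float); Rc=R0; out=[]
    for i in range(n):
        tgt=p0+(np.array(p1)-p0)*(i+1)/n
        d=np.round(Rc.inv().apply(tgt-p)/1000,4); p=p+Rc.apply(d*1000); Rc=Rc*R.from_rotvec(st,degrees=True)
        out.append([*d,*st])
    for k in range(0,n,8): print(str([[float(x) for x in o] for o in out[k:k+8]]).replace(' ',''))
    print("max",np.abs(out).max(0).round(4),"end",p.round(1),"roterr",(Rc.inv()*R1).magnitude()*57.3)
    return p,Rc
def state():
    from rig import r
    s=r.sense(); return s,np.array(s['eef_pos']),R.from_euler('xyz',s['tcp_rot'])
# fisheye
def fray(f,uv):
    uv=np.atleast_2d(uv).astype(float);K=f["intrinsics"]
    a=(uv-[K[0,2],K[1,2]])/K[0,0]; t=np.linalg.norm(a,axis=1)+1e-9
    c=np.c_[a*(np.sin(t)/t)[:,None],np.cos(t)]
    return c@R.from_euler('xyz',f["rotation"]).as_matrix().T
def fplane(f,uv,z):
    w=fray(f,uv); return f["origin"]+w*((z-f["origin"][2])/w[:,2])[:,None]
def fproj(f,P):
    c=(np.atleast_2d(P)-f["origin"])@R.from_euler('xyz',f["rotation"]).as_matrix()
    K=f["intrinsics"]; t=np.arctan2(np.linalg.norm(c[:,:2],axis=1),c[:,2]); n=c[:,:2]/np.linalg.norm(c[:,:2],axis=1)[:,None]
    return n*t[:,None]*K[0,0]+[K[0,2],K[1,2]]
E
python3 - <<'E'
from h import *
w=load("pics/wrist0.npz"); M=R.from_euler('xyz',w["rotation"]).as_matrix()
s,p,Rc=state()
print("cam axes in tool",Rc.inv().apply(M.T).round(3), "offset tool",Rc.inv().apply(w["origin"]-p).round(1))
print(Rc.as_matrix().round(3), Rt(13).as_matrix().round(3))
q,Q=plan(p,Rc,[490,-150,330],Rt(13),22,[0,-172.6,0])
E
```

```text
cam axes in tool [[ 0.001 -0.001  1.   ]
 [ 0.947 -0.32  -0.001]
 [ 0.32   0.947  0.001]] offset tool [ -83.  -142.    -0.3]
[[-0.937 -0.     0.348]
 [-0.348  0.001 -0.937]
 [-0.    -1.    -0.001]] [[ 0.974  0.    -0.225]
 [ 0.225  0.     0.974]
 [ 0.    -1.     0.   ]]
[[-0.0185,-0.0045,-0.0142,0.0,-7.85,0.0],[-0.0203,-0.0045,-0.0116,0.0,-7.85,0.0],[-0.0217,-0.0045,-0.0087,0.0,-7.85,0.0],[-0.0226,-0.0045,-0.0057,0.0,-7.85,0.0],[-0.0232,-0.0045,-0.0025,0.0,-7.85,0.0],[-0.0234,-0.0045,0.0006,0.0,-7.85,0.0],[-0.023,-0.0045,0.0039,0.0,-7.85,0.0],[-0.0223,-0.0045,0.007,0.0,-7.85,0.0]]
[[-0.0211,-0.0045,0.0099,0.0,-7.85,0.0],[-0.0196,-0.0045,0.0127,0.0,-7.85,0.0],[-0.0177,-0.0045,0.0153,0.0,-7.85,0.0],[-0.0154,-0.0045,0.0176,0.0,-7.85,0.0],[-0.0128,-0.0045,0.0195,0.0,-7.85,0.0],[-0.0101,-0.0045,0.0211,0.0,-7.85,0.0],[-0.0071,-0.0045,0.0222,0.0,-7.85,0.0],[-0.004,-0.0045,0.023,0.0,-7.85,0.0]]
[[-0.0008,-0.0044,0.0233,0.0,-7.85,0.0],[0.0024,-0.0045,0.0233,0.0,-7.85,0.0],[0.0055,-0.0045,0.0227,0.0,-7.85,0.0],[0.0086,-0.0045,0.0217,0.0,-7.85,0.0],[0.0115,-0.0045,0.0203,0.0,-7.85,0.0],[0.0141,-0.0045,0.0186,0.0,-7.85,0.0]]
max [2.34e-02 4.50e-03 2.33e-02 0.00e+00 7.85e+00 0.00e+00] end [ 490. -150.  330.] roterr 0.10421601695828171
```

Call:
send_rows --pt "-0.0185 -0.0045 -0.014 0 -7.85 0" --pt "-0.02 -0.0045 -0.0115 0 -7.85 0" --pt "-0.0215 -0.0045 -0.0085 0 -7.85 0" --pt "-0.0225 -0.0045 -0.0055 0 -7.85 0" --pt "-0.023 -0.0045 -0.0025 0 -7.85 0" --pt "-0.0235 -0.0045 0.0005 0 -7.85 0" --pt "-0.023 -0.0045 0.004 0 -7.85 0" --pt "-0.0225 -0.0045 0.007 0 -7.85 0" --gripper 1

```text
clock: 0.95
eef_pos: [316.9, -427.3, 267.3]
tcp_rot: [-1.571, 0.0, -1.684]
contact_force: [0.2, 0.1, -0.8]
opening: 0.997
```

Call:
send_rows --pt "-0.021 -0.0045 0.01 0 -7.85 0" --pt "-0.0195 -0.0045 0.0125 0 -7.85 0" --pt "-0.0175 -0.0045 0.0155 0 -7.85 0" --pt "-0.0155 -0.0045 0.0175 0 -7.85 0" --pt "-0.013 -0.0045 0.0195 0 -7.85 0" --pt "-0.01 -0.0045 0.021 0 -7.85 0" --pt "-0.007 -0.0045 0.022 0 -7.85 0" --pt "-0.004 -0.0045 0.023 0 -7.85 0"

```text
clock: 1.75
eef_pos: [415.7, -269.3, 303.3]
tcp_rot: [-1.571, 0.0, -0.588]
contact_force: [0.4, 0.4, -0.5]
opening: 1.002
```

Call:
send_rows --pt "-0.001 -0.0045 0.0235 0 -7.85 0" --pt "0.0025 -0.0045 0.0235 0 -7.85 0" --pt "0.0055 -0.0045 0.0225 0 -7.85 0" --pt "0.0085 -0.0045 0.0215 0 -7.85 0" --pt "0.0115 -0.0045 0.0205 0 -7.85 0" --pt "0.014 -0.0045 0.0185 0 -7.85 0" --pt "0 0 0 0 0 0" --pt "0 0 0 0 0 0"

```text
clock: 2.55
eef_pos: [489.5, -151.2, 330.0]
tcp_rot: [-1.571, 0.001, 0.227]
contact_force: [-0.5, -0.2, -0.1]
opening: 0.998
```

```bash
python3 - <<'E'
from h import *
from rig import imaging
f=imaging.grab_frame("wrist"); np.savez("pics/wrist1.npz",**f)
im=cv2.cvtColor(f["frame"],cv2.COLOR_RGB2BGR); cv2.imwrite("pics/wrist1.png",cv2.resize(im,None,fx=1.5,fy=1.5,interpolation=cv2.INTER_CUBIC))
s,p,Rc=state(); print(s['clock'],p,s['tcp_rot'],s['qpos'],f['origin'])
E
```

```text
2.6 [ 489.15649827 -151.59735357  329.94572914] [-1.57076664e+00  8.07138481e-04  2.26545196e-01] [-3.03202173e-01  9.01143617e-02  1.74834652e+00 -3.96275382e-04
  1.30384331e+00 -2.10043901e+00] [ 409.56080208 -169.32502964  472.13776536]
```

View pics/wrist1.png

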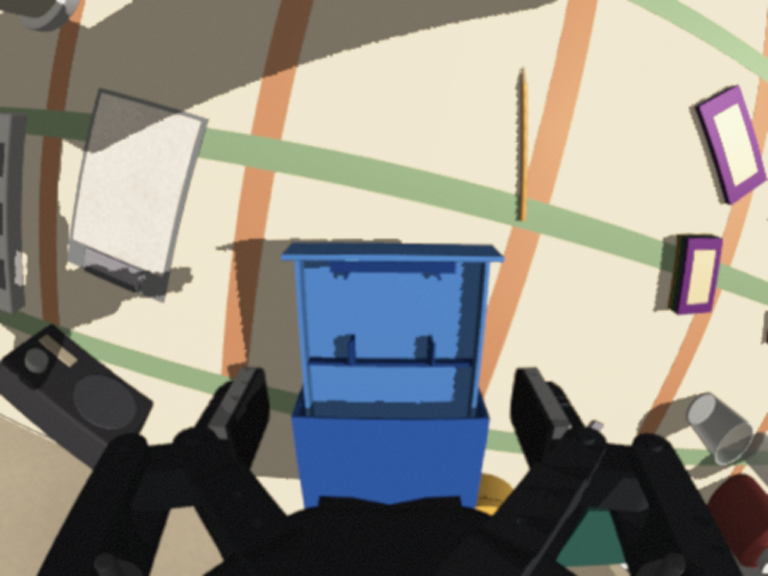

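```bash
python3 - <<'E'
from h import *
f=load("pics/wrist1.npz")
crop(f,180,155,340,285,5,"pics/c5.png"); crop(f,430,140,500,220,8,"pics/c6.png")
E
```

```text
(no output)
```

View pics/c5.png

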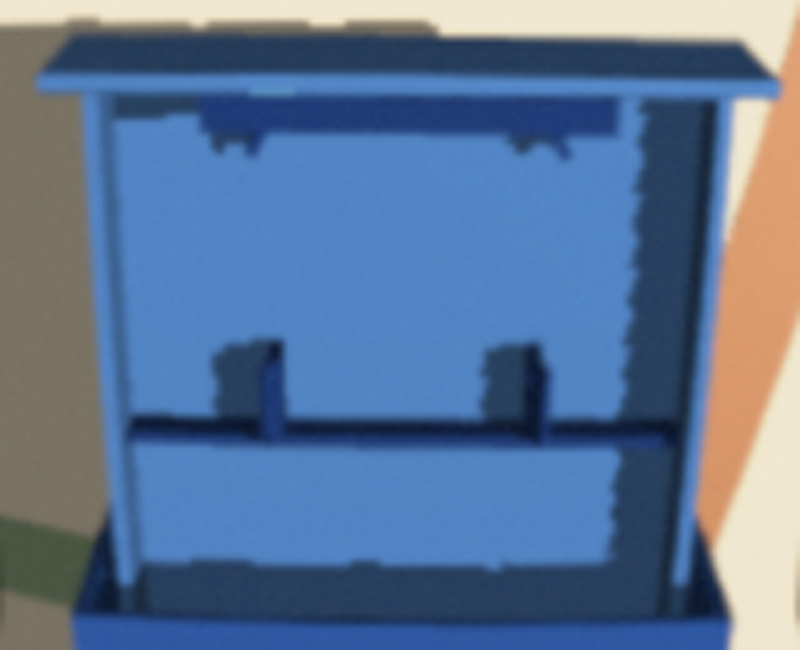

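View pics/c6.png

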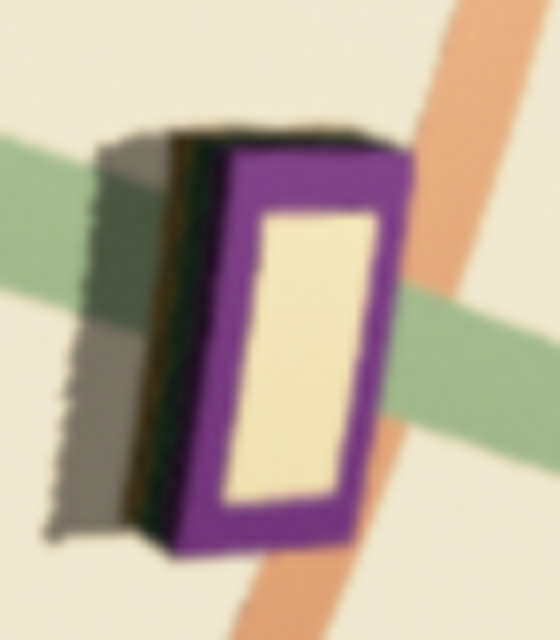

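```bash
cat > fit1.py <<'E'
from h import *
from scipy.optimize import least_squares
f=load("pics/wrist1.npz")
un=lambda c,o,k:(np.array(c,float)+.5)/k-.5+np.array(o)
L=np.array([(-57.5,-89,39),(-57.5,89,39),(-57.5,-89,-4),(-57.5,89,-4),(-42.5,-50,37),(-42.5,50,37),(52.5,-33.5,12),(52.5,33.5,12)],float)
U=un([(38,74),(779,82),(70,37),(744,42),(200,132),(617,135),(271,436),(540,440)],(180,155),5)
def W(p,L): return R.from_euler('z',p[2],degrees=True).apply(L)+[p[0],p[1],99+p[3]]
g=least_squares(lambda p:np.r_[(fproj(f,W(p,L))-U).ravel(),p[3]/3],[550,-133,13,0])
print(g.x.round(2)); print((fproj(f,W(g.x,L))-U).round(2).tolist())
g0=least_squares(lambda p:(fproj(f,W([*p,0],L))-U).ravel(),[550,-133,13]); print("z fixed",g0.x.round(2))
Uu=un([(75,613),(733,622)],(180,155),5); P=fplane(f,Uu,140);print("unit front",P.round(1), np.linalg.norm(P[1]-P[0]))
print("unit front lane x",R.from_euler('z',-g.x[2],degrees=True).apply(P-W(g.x,np.zeros((1,3)))).round(1))
# pile
c=un([(230,148),(413,152),(352,540),(172,556)],(430,140),8)
T=np.array([(-50,-30,27),(-50,30,27),(50,30,27),(50,-30,27)],float)
V=lambda p:R.from_euler('z',p[2],degrees=True).apply(T)+[p[0],p[1],p[3]]
h=least_squares(lambda p:np.r_[(fproj(f,V(p))-c).ravel(),p[3]/3],[457,244,15,0]);print("pile",h.x.round(2),(fproj(f,V(h.x))-c).round(2).tolist())
E
python3 fit1.py
```

```text
[ 5.5196e+02 -1.3489e+02  1.2550e+01 -2.4000e-01]
[[-0.78, 0.31], [0.81, -0.07], [0.4, -0.65], [-0.05, -0.54], [-0.26, 0.43], [0.23, 0.5], [2.51, 0.14], [-2.86, -0.33]]
z fixed [ 551.89 -134.91   12.55]
unit front [[ 663.7 -202.8  140. ]
 [ 625.8  -24.9  140. ]] 181.9794165446263
unit front lane x [[ 94.3 -90.6  41.2]
 [ 96.   91.4  41.2]]
pile [457.47 242.42  15.77  -0.71] [[0.12, -0.03], [0.2, -0.59], [-0.11, 0.23], [-0.14, 0.43]]
```

```bash
python3 - <<'E'
from h import *
s,p,Rc=state(); plan(p,Rc,[457.5,243,140],Rt(15.6),12)
E
```

```text
[[0.0048,0.0158,0.0326,-0.0,-0.22,-0.0],[0.005,0.0159,0.0327,-0.0,-0.22,-0.0],[0.0051,0.0158,0.0325,-0.0,-0.22,-0.0],[0.0052,0.0158,0.0326,-0.0,-0.22,-0.0],[0.0053,0.0158,0.0326,-0.0,-0.22,-0.0],[0.0054,0.0159,0.0325,-0.0,-0.22,-0.0],[0.0056,0.0158,0.0325,-0.0,-0.22,-0.0],[0.0057,0.0158,0.0325,-0.0,-0.22,-0.0]]
[[0.0059,0.0158,0.0325,-0.0,-0.22,-0.0],[0.0059,0.0159,0.0324,-0.0,-0.22,-0.0],[0.0061,0.0158,0.0325,-0.0,-0.22,-0.0],[0.0062,0.0158,0.0324,-0.0,-0.22,-0.0]]
max [0.0062 0.0159 0.0327 0.     0.22   0.    ] end [457.5 243.  140. ] roterr 0.05045046718911628
```

Call:
send_rows --pt "0.005 0.016 0.0325 0 -0.22 0" --pt "0.005 0.016 0.0325 0 -0.22 0" --pt "0.005 0.016 0.0325 0 -0.22 0" --pt "0.005 0.016 0.0325 0 -0.22 0" --pt "0.0055 0.016 0.0325 0 -0.22 0" --pt "0.0055 0.016 0.0325 0 -0.22 0" --pt "0.0055 0.016 0.0325 0 -0.22 0" --pt "0.0055 0.016 0.0325 0 -0.22 0"

```text
clock: 3.4
eef_pos: [467.7, 111.4, 201.6]
tcp_rot: [-1.571, 0.0, 0.256]
contact_force: [0.6, 0.0, 0.4]
opening: 0.999
```

Call:
send_rows --pt "0.006 0.0155 0.0325 0 -0.22 0" --pt "0.006 0.0155 0.0325 0 -0.22 0" --pt "0.006 0.0155 0.0325 0 -0.22 0" --pt "0.006 0.0155 0.0325 0 -0.22 0" --pt "0 0 0 0 0 0" --pt "0 0 0 0 0 0"

```text
clock: 4.0
eef_pos: [456.9, 242.3, 139.8]
tcp_rot: [-1.571, 0.001, 0.274]
contact_force: [-0.2, -0.9, -0.2]
opening: 1.005
```

```bash
python3 - <<'E'
from h import *
from rig import imaging
f=imaging.grab_frame("wrist"); np.savez("pics/wrist2.npz",**f)
im=cv2.cvtColor(f["frame"],cv2.COLOR_RGB2BGR); cv2.imwrite("pics/wrist2.png",cv2.resize(im,None,fx=1.5,fy=1.5,interpolation=cv2.INTER_CUBIC))
s,p,Rc=state(); print(s['clock'],p,s['tcp_rot'],s['qpos'],f['origin'])
E
```

```text
4.05 [457.26028458 241.87070123 140.23484218] [-1.57133411e+00  6.33310192e-04  2.73363493e-01] [ 4.83904388e-01  2.99340953e-01  1.94458040e+00 -5.03046797e-04
  8.98403076e-01 -1.35994213e+00] [378.05975104 220.52031121 281.93911442]
```

View pics/wrist2.png

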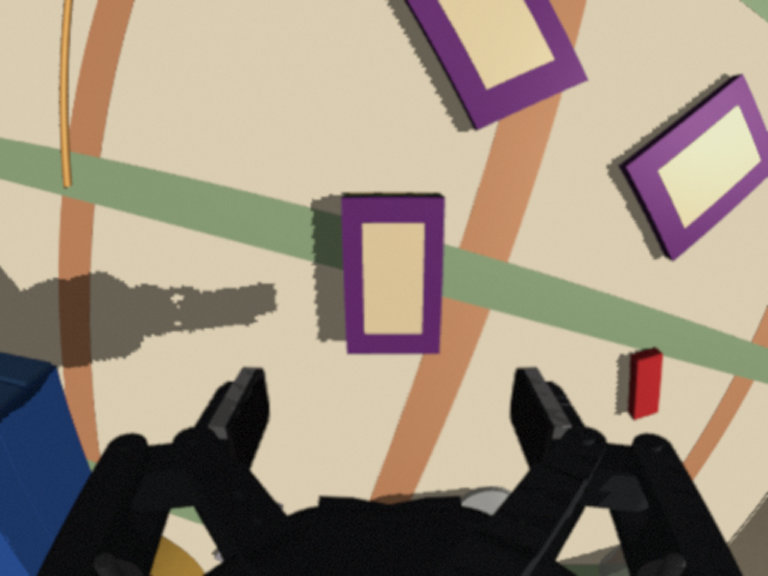

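```bash
python3 - <<'E'
from h import *
from scipy.optimize import least_squares
f=load("pics/wrist2.npz"); crop(f,215,120,305,245,6,"pics/c7.png")
E
```

```text
(no output)
```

View pics/c7.png

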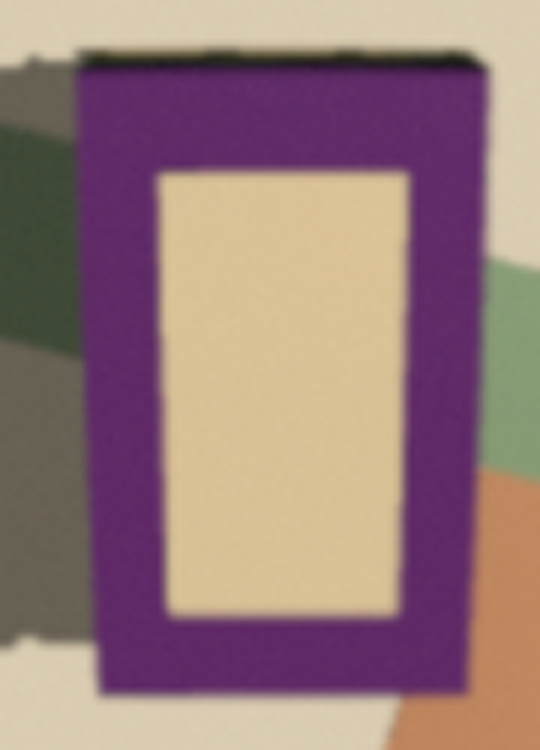

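```bash
python3 - <<'E'
from h import *
from scipy.optimize import least_squares
f=load("pics/wrist2.npz")
c=(np.array([(77,69),(488,67),(467,693),(100,693)])+.5)/6-.5+[215,120]
T=np.array([(-50,-30,27),(-50,30,27),(50,30,27),(50,-30,27)],float)
V=lambda p:R.from_euler('z',p[2],degrees=True).apply(T)+[p[0],p[1],p[3]]
h=least_squares(lambda p:np.r_[(fproj(f,V(p))-c).ravel(),p[3]/3],[457,244,15,0]);print("pile",h.x.round(2),(fproj(f,V(h.x))-c).round(2).tolist())
s,p,Rc=state(); 
plan(p,Rc,[h.x[0],h.x[1],25],Rt(h.x[2]),6)
E
```

```text
pile [457.34 244.5   15.89  -1.  ] [[-0.38, 0.02], [0.39, 0.17], [0.36, -0.2], [-0.36, 0.01]]
[[0.0001,0.0192,0.0004,0.01,-0.04,-0.01],[0.0002,0.0192,0.0005,0.01,-0.04,-0.01],[0.0001,0.0192,0.0004,0.01,-0.04,-0.01],[0.0002,0.0192,0.0004,0.01,-0.04,-0.01],[0.0001,0.0192,0.0004,0.01,-0.04,-0.01],[0.0001,0.0192,0.0004,0.01,-0.04,-0.01]]
max [0.0002 0.0192 0.0005 0.01   0.04   0.01  ] end [457.3 244.5  25. ] roterr 0.03982496758305376
```

Call:
send_rows --pt "0 0.024 0.0005 0 -0.05 0" --pt "0 0.024 0.0005 0 -0.05 0" --pt "0 0.024 0.0005 0 -0.05 0" --pt "0 0.024 0.0005 0 -0.05 0" --pt "0 0.024 0.0005 0 -0.05 0" --pt "0 0.012 0 0 0 0" --pt "0 0.006 0 0 0 0" --pt "0 0 0 0 0 0"

```text
clock: 4.85
eef_pos: [456.8, 244.7, 2.4]
tcp_rot: [-1.571, 0.0, 0.278]
contact_force: [-0.9, -0.6, 0.9]
opening: 0.997
```

```bash
python3 - <<'E'
from h import *
from rig import imaging
for n in ("wrist","side"):
    f=imaging.grab_frame(n); np.savez(f"pics/{n}3.npz",**f)
    if n=="wrist":
        im=cv2.cvtColor(f["frame"],cv2.COLOR_RGB2BGR); cv2.imwrite("pics/wrist3.png",cv2.resize(im,None,fx=1.5,fy=1.5,interpolation=cv2.INTER_CUBIC))
    else: crop(f,170,190,300,290,6,"pics/side3.png")
s,p,Rc=state(); print(s['clock'],p,s['contact_force'])
E
```

```text
4.95 [457.26767917 245.3136168    3.17869033] [0.92876913 0.45510947 0.46403066]
```

View pics/wrist3.png

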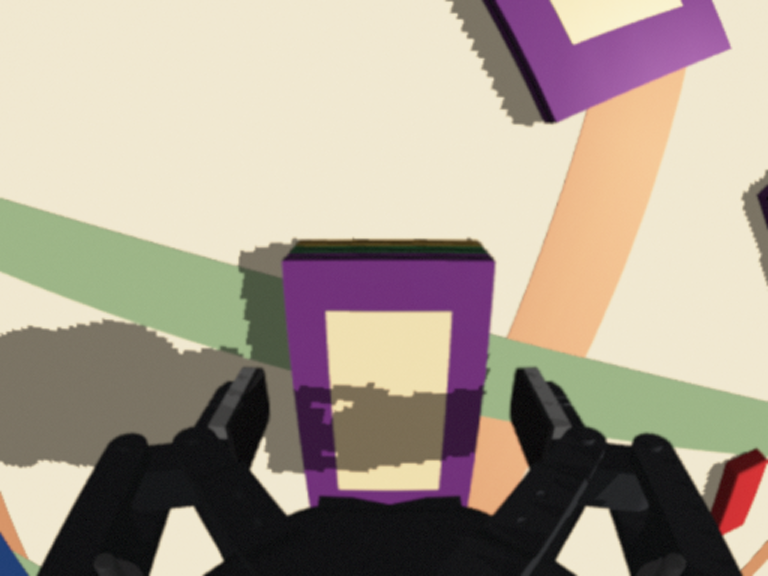

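View pics/side3.png

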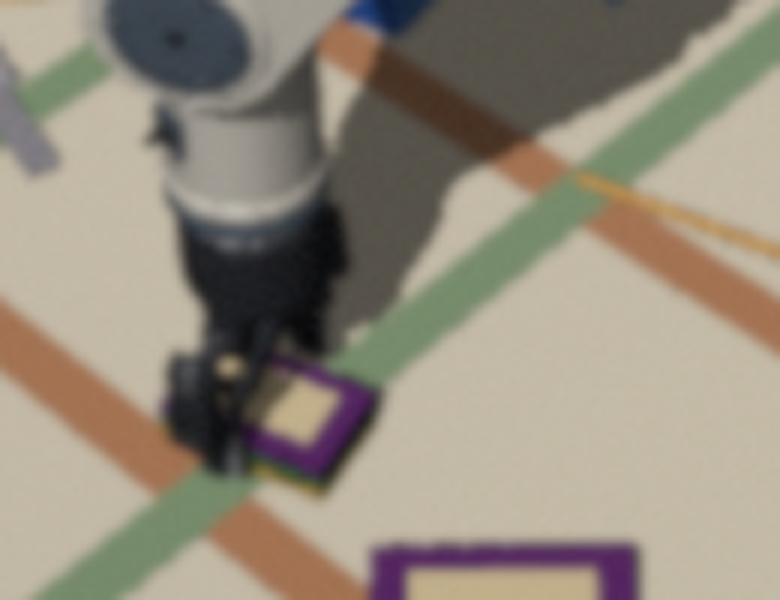

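Call:
send_rows --pt "0 0.003 0 0 0 0" --pt "0 0.003 0 0 0 0" --pt "0 0 0 0 0 0"

```text
clock: 5.25
eef_pos: [456.5, 245.3, -3.7]
tcp_rot: [-1.571, -0.0, 0.279]
contact_force: [-0.2, -0.8, 0.1]
opening: 1.002
```

Call:
send_rows --pt "0 0 0 0 0 0" --pt "0 0 0 0 0 0" --pt "0 0 0 0 0 0" --pt "0 0 0 0 0 0" --pt "0 0 0 0 0 0" --pt "0 0 0 0 0 0" --pt "0 0 0 0 0 0" --pt "0 0 0 0 0 0" --gripper 0.5 --squeeze 60

```text
clock: 6.05
eef_pos: [456.6, 245.3, -3.3]
tcp_rot: [-1.571, -0.0, 0.279]
contact_force: [-1.6, -0.4, 5.9]
opening: 0.688
```

Call:
send_rows --pt "0 -0.002 0 0 0 0" --pt "0 -0.004 0 0 0 0" --pt "0 -0.008 0 0 0 0" --pt "0 -0.015 0 0 0 0" --pt "0 -0.02 0 0 0 0" --pt "0 -0.015 0 0 0 0" --pt "0 0 0 0 0 0"

```text
clock: 6.75
eef_pos: [457.9, 246.0, 62.5]
tcp_rot: [-1.57, -0.004, 0.279]
contact_force: [-0.1, 0.5, -2.0]
opening: 0.693
```

```bash
python3 - <<'E'
from h import *
from rig import imaging
for n in ("wrist","side"):
    f=imaging.grab_frame(n); np.savez(f"pics/{n}4.npz",**f)
    if n=="wrist":
        im=cv2.cvtColor(f["frame"],cv2.COLOR_RGB2BGR); cv2.imwrite("pics/wrist4.png",cv2.resize(im,None,fx=1.5,fy=1.5,interpolation=cv2.INTER_CUBIC))
    else: crop(f,170,160,300,260,6,"pics/side4.png")
s,p,Rc=state(); print(s['clock'],p,s['contact_force'],s['wrist_torque'],s['opening'])
E
```

```text
6.85 [456.65905089 245.32746314  60.52505404] [-1.02861055 -0.06643477 -2.20207242] [-0.0010165  -0.02645704 -0.03024341] 0.6902268178804141
```

View pics/wrist4.png

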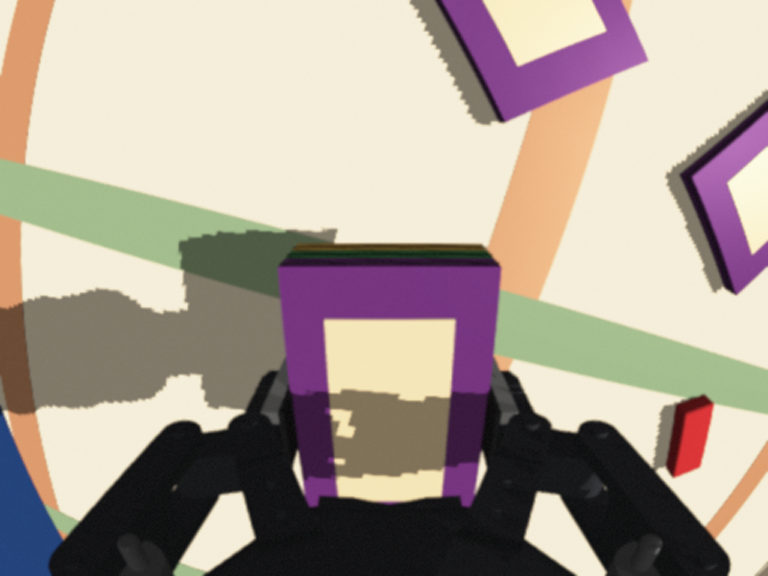

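View pics/side4.png

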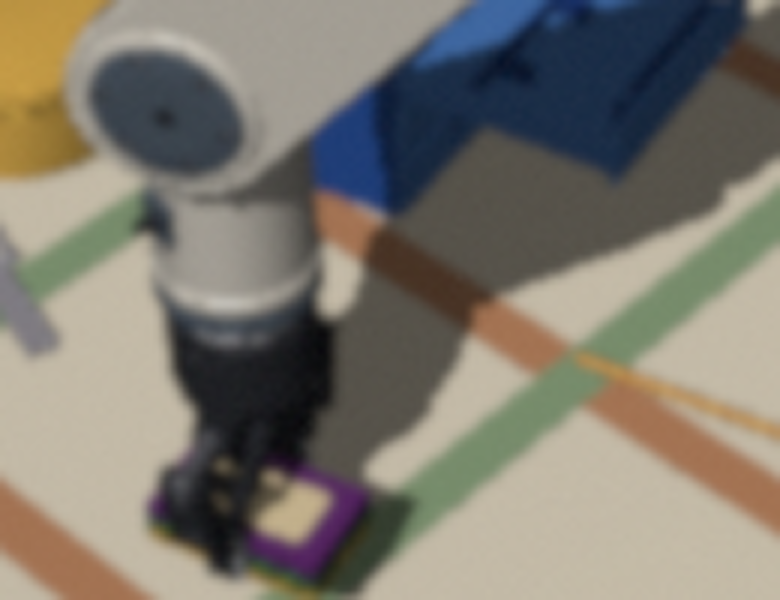

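```bash
python3 - <<'E'
from h import *
f=load("pics/wrist4.npz")
crop(f,175,150,345,270,4,"pics/c8.png")
f3=load("pics/wrist3.npz"); 
E
```

```text
(no output)
```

View pics/c8.png

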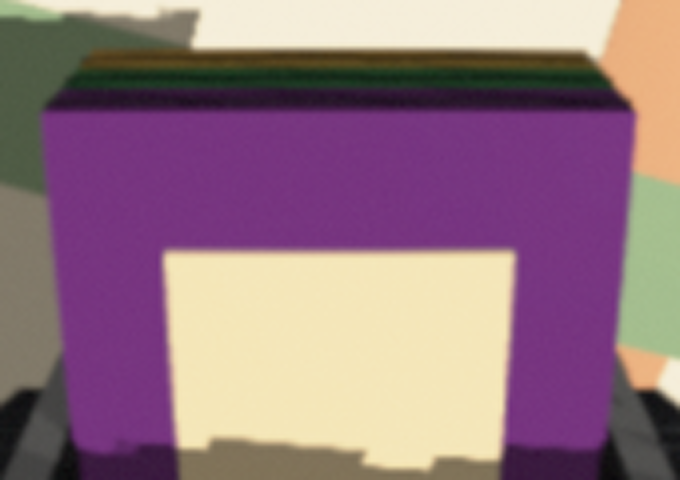

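```bash
python3 - <<'E'
from h import *
from scipy.optimize import least_squares
f=load("pics/wrist4.npz"); s,p,Rc=state()
p=np.array([456.8,245.4,61])
c=(np.array([(43,110),(635,110),(85,52),(588,52)])+.5)/4-.5+[175,150]
# tool coords of points: a(front x), lateral, top y ; pitch
T=lambda q:Rc.apply(np.array([[q[0]+q[3]*27,q[2]-27,-30+q[1]],[q[0]+q[3]*27,q[2]-27,30+q[1]],[q[0],q[2],-30+q[1]],[q[0],q[2],30+q[1]]]))+p
g=least_squares(lambda q:(fproj(f,T(q))-c).ravel(),[-50,0,-3,0]);print(g.x.round(2),(fproj(f,T(g.x))-c).round(2).tolist())
E
```

```text
[-4.757e+01  2.700e-01 -4.390e+00 -2.000e-02] [[-1.17, 0.1], [0.53, 0.03], [1.66, -0.04], [-0.88, -0.1]]
```

```bash
cat >> h.py <<'E'
LANE=np.array([551.9,-134.9,99.0]); YAW=12.55; AX=-49.0; BY=3.5
def tcp_from_T(Tx,Bz,th,y=0):
    t=np.radians(th);u=np.array([np.cos(t),np.sin(t)]);n=np.array([-np.sin(t),np.cos(t)])
    Bx=Tx+27*np.sin(t); P=np.array([Bx,Bz])-AX*u-BY*n
    return LANE+R.from_euler('z',YAW,degrees=True).apply([P[0],y,P[1]])
def report():
    s,p,Rc=state(); M=R.from_euler('z',-YAW,degrees=True); L=M.apply(p-LANE)
    X=M.apply(Rc.as_matrix()[:,0]); th=np.degrees(np.arctan2(X[2],X[0])); 
    t=np.radians(th);u=np.array([np.cos(t),np.sin(t)]);n=np.array([-np.sin(t),np.cos(t)])
    B=L[[0,2]]+AX*u+BY*n; T=B+27*n
    print("clk",round(s['clock'],2),"tcp lane",L.round(1),"th",round(th,2),"yawerr",np.degrees(X[1]).round(2),"B",B.round(1),"T",T.round(1),"F",M.apply(s['contact_force']).round(1),"tq",s['wrist_torque'].round(2),"op",round(s['opening'],3))
E
python3 - <<'E'
from h import *
s,p,Rc=state(); print(p)
q,Q=plan(p,Rc,[480,150,215],Rt(14.5),7)
print(tcp_from_T(-36,70,22))
q,Q=plan(q,Q,tcp_from_T(-36,70,22),Rt(YAW,22),10)
E
```

```text
[456.65905089 245.32746314  60.52505404]
[[-0.0005,-0.0221,-0.014,-0.0,0.21,0.01],[-0.0005,-0.022,-0.014,-0.0,0.21,0.01],[-0.0004,-0.0221,-0.014,-0.0,0.21,0.01],[-0.0004,-0.0221,-0.014,-0.0,0.21,0.01],[-0.0003,-0.0221,-0.014,-0.0,0.21,0.01],[-0.0003,-0.022,-0.0141,-0.0,0.21,0.01],[-0.0003,-0.0221,-0.014,-0.0,0.21,0.01]]
max [0.0005 0.0221 0.0141 0.     0.21   0.01  ] end [480. 150. 215.] roterr 0.026442016273652023
[ 572.2591564  -130.36784015  184.11057959]
[[0.0019,0.0031,-0.0295,-0.04,0.19,-2.2],[0.0019,0.0032,-0.0294,-0.04,0.19,-2.2],[0.0019,0.0032,-0.0294,-0.04,0.19,-2.2],[0.0018,0.0034,-0.0295,-0.04,0.19,-2.2],[0.0018,0.0034,-0.0294,-0.04,0.19,-2.2],[0.0018,0.0036,-0.0294,-0.04,0.19,-2.2],[0.0017,0.0036,-0.0294,-0.04,0.19,-2.2],[0.0017,0.0037,-0.0294,-0.04,0.19,-2.2]]
[[0.0016,0.0038,-0.0294,-0.04,0.19,-2.2],[0.0016,0.0039,-0.0293,-0.04,0.19,-2.2]]
max [1.90e-03 3.90e-03 2.95e-02 4.00e-02 1.90e-01 2.20e+00] end [ 572.3 -130.3  184.1] roterr 0.04016687134729117
```

Call:
send_rows --pt "-0.0005 -0.022 -0.01 0 0.21 0" --pt "-0.0005 -0.022 -0.014 0 0.21 0" --pt "-0.0005 -0.022 -0.014 0 0.21 0" --pt "-0.0005 -0.022 -0.014 0 0.21 0" --pt "-0.0005 -0.022 -0.014 0 0.21 0" --pt "0 -0.022 -0.014 0 0.21 0" --pt "0 -0.022 -0.018 0 0.21 0"

```text
clock: 7.55
eef_pos: [479.4, 149.5, 214.0]
tcp_rot: [-1.571, 0.002, 0.253]
contact_force: [0.5, 0.7, -3.0]
opening: 0.691
```

Call:
send_rows --pt "0.002 0.003 -0.0235 -0.04 0.19 -2.2" --pt "0.002 0.003 -0.0295 -0.04 0.19 -2.2" --pt "0.002 0.003 -0.0295 -0.04 0.19 -2.2" --pt "0.002 0.0035 -0.0295 -0.04 0.19 -2.2" --pt "0.002 0.0035 -0.0295 -0.04 0.19 -2.2" --pt "0.002 0.0035 -0.0295 -0.04 0.19 -2.2" --pt "0.0015 0.0035 -0.0295 -0.04 0.19 -2.2" --pt "0.0015 0.0035 -0.0295 -0.04 0.19 -2.2"

```text
clock: 8.35
eef_pos: [552.3, -70.0, 189.0]
tcp_rot: [-1.572, -0.307, 0.226]
contact_force: [1.4, 1.5, -2.2]
opening: 0.689
```

Call:
send_rows --pt "0.0015 0.004 -0.0295 -0.04 0.19 -2.2" --pt "0.0015 0.004 -0.0295 -0.04 0.19 -2.2" --pt "0 0 -0.006 0 0 0" --pt "0 0 0 0 0 0" --pt "0 0 0 0 0 0"

```text
clock: 8.85
eef_pos: [572.0, -130.4, 183.1]
tcp_rot: [-1.57, -0.382, 0.219]
contact_force: [-0.6, 0.2, -1.2]
opening: 0.688
```

```bash
python3 - <<'E'
from h import *
from rig import imaging
report()
for n in ("wrist","side"):
    f=imaging.grab_frame(n); np.savez(f"pics/{n}5.npz",**f)
    if n=="wrist":
        im=cv2.cvtColor(f["frame"],cv2.COLOR_RGB2BGR); cv2.imwrite("pics/wrist5.png",cv2.resize(im,None,fx=1.5,fy=1.5,interpolation=cv2.INTER_CUBIC))
    else: crop(f,190,105,310,205,6,"pics/side5.png")
report()
E
```

```text
clk 8.85 tcp lane [20.6  0.  84.1] th 21.9 yawerr 0.02 B [-26.2  69.1] T [-36.2  94.1] F [-0.6  0.3 -1.2] tq [-0.04  0.26 -0.02] op 0.688
clk 8.95 tcp lane [21.   0.4 84.6] th 21.96 yawerr 0.09 B [-25.7  69.5] T [-35.8  94.6] F [-0.6 -0.1 -2.7] tq [-0.08  0.34  0.03] op 0.692
```

View pics/wrist5.png

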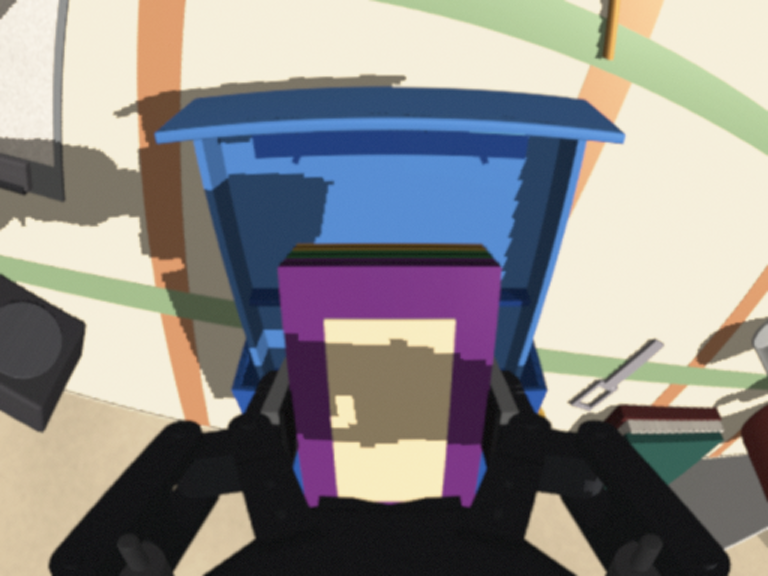

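View pics/side5.png

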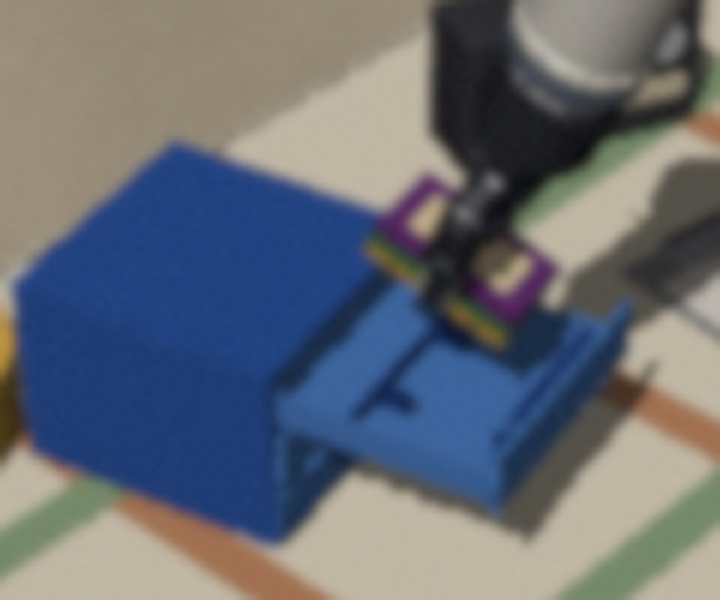

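```bash
python3 - <<'E'
from h import *
f=load("pics/wrist5.npz")
crop(f,95,50,425,190,2.4,"pics/c9.png")
E
```

```text
(no output)
```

View pics/c9.png

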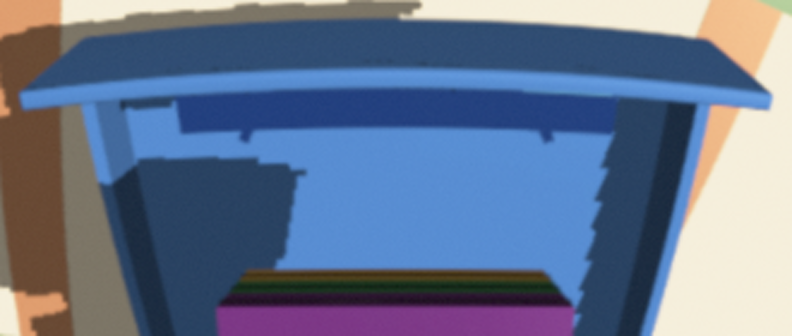

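```bash
python3 - <<'E'
from h import *
from scipy.optimize import least_squares
f=load("pics/wrist5.npz")
un=lambda c:(np.array(c,float)+.5)/2.4-.5+np.array([95,50])
L=np.array([(-57.5,-89,39),(-57.5,89,39),(-57.5,-89,-4),(-57.5,89,-4),(-42.5,-50,37),(-42.5,50,37)],float)
U=un([(20,93),(772,94),(85,38),(708,39),(181,132),(612,133)])
def W(p,L): return R.from_euler('z',p[2],degrees=True).apply(L)+[p[0],p[1],99+p[3]]
g=least_squares(lambda p:np.r_[(fproj(f,W(p,L))-U).ravel(),p[3]/3],[550,-133,13,0])
print(g.x.round(2)); print((fproj(f,W(g.x,L))-U).round(2).tolist())
g0=least_squares(lambda p:(fproj(f,W([*p,0],L))-U).ravel(),[550,-133,13]); print("z fixed",g0.x.round(2))
# pile in tool from this image
s,p,Rc=state()
c=un([(217,306),(573,306),(248,271),(544,271)])
T=lambda q:Rc.apply(np.array([[q[0],q[2]-27,-30+q[1]],[q[0],q[2]-27,30+q[1]],[q[0],q[2],-30+q[1]],[q[0],q[2],30+q[1]]]))+p
g=least_squares(lambda q:(fproj(f,T(q))-c).ravel(),[-50,0,-3]);print(g.x.round(2))
E
```

```text
[ 552.15 -134.47   12.48   -1.79]
[[-0.22, -0.14], [0.48, -0.05], [-0.09, -0.5], [-0.09, -0.5], [0.52, 0.58], [-0.61, 0.44]]
z fixed [ 551.59 -134.6    12.48]
[-49.63  -0.09  -1.89]
```

```bash
python3 - <<'E'
from h import *
s,p,Rc=state()
q,Q=plan(p,Rc,tcp_from_T(-36,3,22),Rt(YAW,22),6)
q,Q=plan(q,Q,tcp_from_T(-50.5,3,22),Rt(YAW,22),4)
E
```

```text
[[-0.0042,0.0103,-0.0001,-0.01,0.02,-0.01],[-0.0041,0.0102,-0.0,-0.01,0.02,-0.01],[-0.0042,0.0103,-0.0001,-0.01,0.02,-0.01],[-0.0042,0.0103,-0.0,-0.01,0.02,-0.01],[-0.0042,0.0102,-0.0001,-0.01,0.02,-0.01],[-0.0041,0.0103,-0.0001,-0.01,0.02,-0.01]]
max [0.0042 0.0103 0.0001 0.01   0.02   0.01  ] end [ 572.3 -130.4  117.1] roterr 0.044808192464214205
[[-0.0034,-0.0014,0.0,0.01,-0.01,0.0],[-0.0033,-0.0013,0.0,0.01,-0.01,0.0],[-0.0034,-0.0014,0.0,0.01,-0.01,0.0],[-0.0034,-0.0013,0.0,0.01,-0.01,0.0]]
max [0.0034 0.0014 0.     0.01   0.01   0.    ] end [ 558.1 -133.6  117.1] roterr 0.021787219765772827
```

Call:
send_rows --pt "-0.005 0.0125 0 0 0 0" --pt "-0.005 0.0125 0 0 0 0" --pt "-0.005 0.0125 0 0 0 0" --pt "-0.005 0.0125 0 0 0 0" --pt "-0.003 0.0075 0 0 0 0" --pt "-0.002 0.004 0 0 0 0" --pt "0 0 0 0 0 0" --pt "0 0 0 0 0 0"

```text
clock: 9.75
eef_pos: [572.7, -131.3, 117.6]
tcp_rot: [-1.572, -0.384, 0.22]
contact_force: [-0.5, 0.6, -1.5]
opening: 0.691
```

```bash
python3 - <<'E'
from h import *
from rig import imaging
report()
for n in ("wrist","side"):
    f=imaging.grab_frame(n); np.savez(f"pics/{n}6.npz",**f)
    if n=="wrist":
        im=cv2.cvtColor(f["frame"],cv2.COLOR_RGB2BGR); cv2.imwrite("pics/wrist6.png",cv2.resize(im,None,fx=1.5,fy=1.5,interpolation=cv2.INTER_CUBIC))
    else: crop(f,190,105,310,205,6,"pics/side6.png")
report()
E
```

```text
clk 9.75 tcp lane [21.1 -1.  18.6] th 22.02 yawerr 0.03 B [-25.6   3.5] T [-35.7  28.5] F [-0.4  0.7 -1.5] tq [-0.09  0.3  -0.02] op 0.691
clk 9.85 tcp lane [21.3 -1.1 19. ] th 22.05 yawerr 0.04 B [-25.5   3.9] T [-35.6  28.9] F [ 0.   0.1 -2. ] tq [-0.06  0.27 -0.02] op 0.691
```

View pics/wrist6.png

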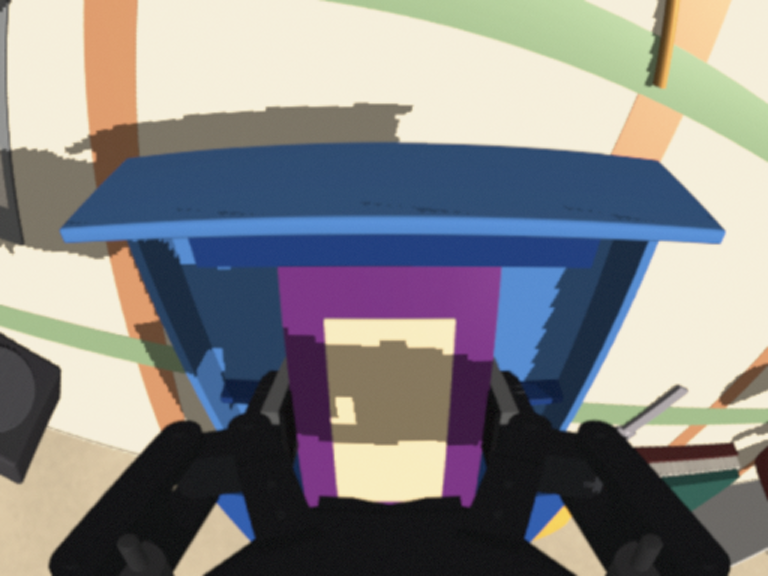

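View pics/side6.png

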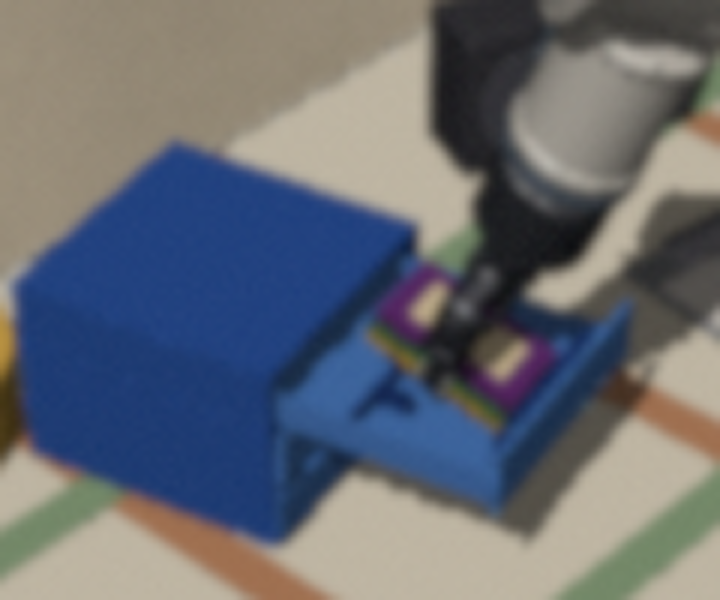

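Call:
send_rows --pt "-0.0005 0.001 0.0012 0 0 0" --pt "-0.0035 -0.0014 0 0 0 0" --pt "-0.0035 -0.0014 0 0 0 0" --pt "-0.0035 -0.0014 0 0 0 0" --pt "-0.0034 -0.0014 0 0 0 0" --pt "0 0 0 0 0 0"

```text
clock: 10.45
eef_pos: [556.9, -133.3, 116.2]
tcp_rot: [-1.571, -0.384, 0.219]
contact_force: [0.6, -0.2, -1.9]
opening: 0.689
```

```bash
python3 - <<'E'
from h import *
from rig import imaging
report()
for n in ("wrist",):
    f=imaging.grab_frame(n); np.savez(f"pics/{n}7.npz",**f)
    crop(f,20,80,500,300,1.6,"pics/wrist7.png")
report()
s,p,Rc=state()
q=p;Q=Rc
for th in (14,7,3): q,Q=plan(q,Q,tcp_from_T(-51.2,2.0,th),Rt(YAW,th),3)
E
```

```text
clk 10.45 tcp lane [ 5.2  0.5 17.2] th 21.98 yawerr 0.01 B [-41.6   2.1] T [-51.7  27.2] F [ 0.5 -0.3 -1.9] tq [-0.1   0.3   0.07] op 0.689
clk 10.5 tcp lane [ 5.5  0.4 17.3] th 22.0 yawerr 0.02 B [-41.2   2.2] T [-51.3  27.2] F [ 0.6 -0.4 -2.1] tq [-0.05  0.27  0.01] op 0.69
[[-0.0014,0.0019,-0.0001,0.01,0.0,2.67],[-0.0013,0.0019,-0.0001,0.01,0.0,2.67],[-0.0013,0.0021,-0.0002,0.01,0.0,2.67]]
max [1.40e-03 2.10e-03 2.00e-04 1.00e-02 0.00e+00 2.67e+00] end [ 555.5 -134.1  109.4] roterr 0.0200616774755333
[[-0.0013,0.0017,0.0,-0.0,0.01,2.33],[-0.0012,0.0018,0.0,-0.0,0.01,2.33],[-0.0012,0.0018,0.0,-0.0,0.01,2.33]]
max [1.30e-03 1.80e-03 0.00e+00 0.00e+00 1.00e-02 2.33e+00] end [ 553.  -134.7  103.5] roterr 0.01613254048541596
[[-0.0007,0.0011,0.0,-0.0,-0.0,1.33],[-0.0008,0.001,0.0,-0.0,-0.0,1.33],[-0.0006,0.0011,0.0,-0.0,-0.0,1.33]]
max [8.00e-04 1.10e-03 0.00e+00 0.00e+00 0.00e+00 1.33e+00] end [ 551.3 -135.1  100.1] roterr 0.01818386489076246
```

View pics/wrist7.png

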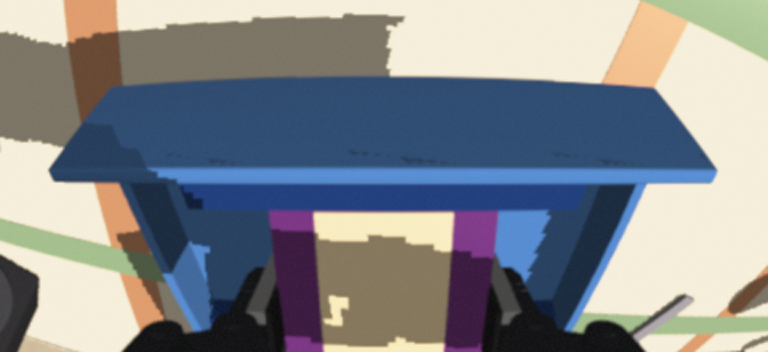

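Call:
send_rows --pt "-0.0013 0.002 0 0 0 2.67" --pt "-0.0013 0.002 -0.0002 0 0 2.67" --pt "-0.0013 0.002 -0.0002 0 0 2.67" --pt "-0.0012 0.0018 0 0 0 2.33" --pt "-0.0012 0.0018 0 0 0 2.33" --pt "-0.0012 0.0018 0 0 0 2.33" --pt "0 0 0 0 0 0"

```text
clock: 11.2
eef_pos: [554.6, -134.4, 103.3]
tcp_rot: [-1.572, -0.122, 0.22]
contact_force: [0.6, -0.1, -1.8]
opening: 0.693
```

```bash
python3 - <<'E'
from h import *
from rig import imaging
report()
for n in ("wrist","side"):
    f=imaging.grab_frame(n); np.savez(f"pics/{n}8.npz",**f)
    if n=="wrist": crop(f,20,80,500,300,1.6,"pics/wrist8.png")
    else: crop(f,190,105,310,205,6,"pics/side8.png")
report()
s,p,Rc=state()
q=p;Q=Rc
for th,b in ((2,1.5),(0,0.5)): q,Q=plan(q,Q,tcp_from_T(-51,b,th),Rt(YAW,th),3)
E
```

```text
clk 11.2 tcp lane [ 2.8 -0.1  4.3] th 7.01 yawerr 0.07 B [-46.3   1.8] T [-49.6  28.6] F [ 0.6 -0.2 -1.8] tq [ 0.02  0.13 -0.01] op 0.693
clk 11.3 tcp lane [1.9 0.2 4.2] th 7.06 yawerr 0.05 B [-47.1   1.6] T [-50.4  28.4] F [-0.5  1.2 -1.3] tq [0.01 0.05 0.  ] op 0.695
[[-0.0011,0.0014,-0.0001,0.01,0.02,1.69],[-0.0011,0.0014,-0.0,0.01,0.02,1.69],[-0.0011,0.0014,-0.0001,0.01,0.02,1.69]]
max [1.10e-03 1.40e-03 1.00e-04 1.00e-02 2.00e-02 1.69e+00] end [ 551.  -135.1   98.7] roterr 0.02236686530941535
[[-0.0004,0.0009,0.0,-0.01,-0.0,0.66],[-0.0003,0.0009,0.0,-0.01,-0.0,0.66],[-0.0004,0.0009,0.0,-0.01,-0.0,0.66]]
max [4.0e-04 9.0e-04 0.0e+00 1.0e-02 0.0e+00 6.6e-01] end [ 550.  -135.4   96. ] roterr 0.017318176776817747
```

View pics/wrist8.png

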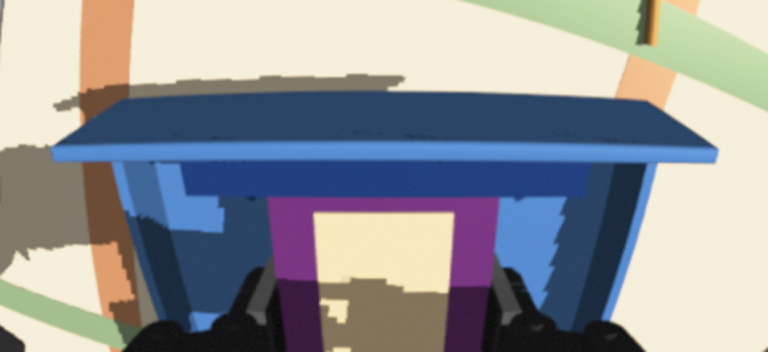

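View pics/side8.png

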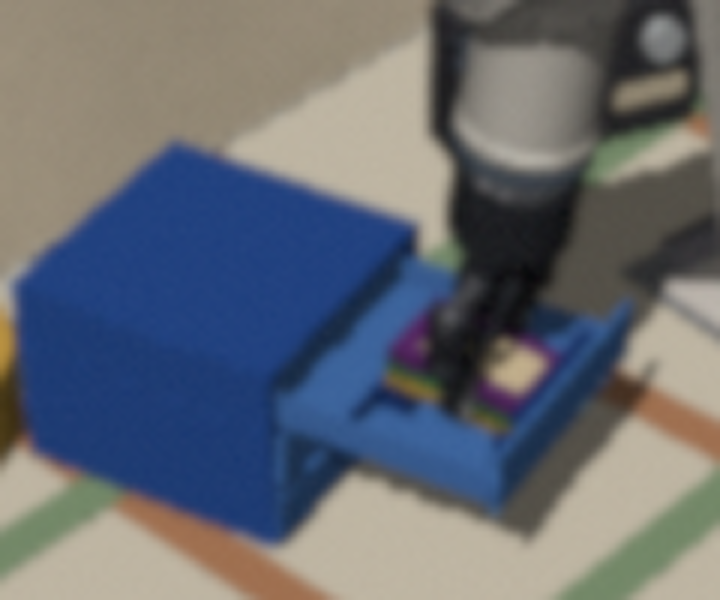

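Call:
send_rows --pt "-0.0015 0.0012 0 0 0 1.7" --pt "-0.0011 0.0014 0 0 0 1.7" --pt "-0.0011 0.0014 0 0 0 1.7" --pt "0 0 0 0 0 0"

```text
clock: 11.7
eef_pos: [550.5, -135.2, 98.9]
tcp_rot: [-1.571, -0.034, 0.22]
contact_force: [0.3, 0.7, -1.7]
opening: 0.693
```

```bash
python3 - <<'E'
from h import *
report()
s,p,Rc=state()
plan(p,Rc,tcp_from_T(-51,.5,0),Rt(YAW,0),4)
E
```

```text
clk 11.7 tcp lane [-1.4  0.  -0.1] th 1.93 yawerr 0.04 B [-50.5   1.7] T [-51.4  28.7] F [ 0.4  0.7 -1.7] tq [0.02 0.05 0.04] op 0.693
[[-0.0002,0.0007,-0.0,0.0,0.01,0.48],[-0.0001,0.0007,-0.0,0.0,0.01,0.48],[-0.0002,0.0007,-0.0,0.0,0.01,0.48],[-0.0002,0.0008,-0.0,0.0,0.01,0.48]]
max [2.0e-04 8.0e-04 0.0e+00 0.0e+00 1.0e-02 4.8e-01] end [ 549.9 -135.3   96. ] roterr 0.02357985832638308
```

No contact force, so the pile is behind the sill and nearly flat. I'll finish the lowering and check.

Call:
send_rows --pt "0.0002 0.0007 0 0 0 0.48" --pt "0 0.0007 0 0 0 0.48" --pt "0 0.0008 0 0 0 0.48" --pt "0 0.0008 0 0 0 0.48" --pt "0 0.0005 0 0 0 0" --pt "0 0 0 0 0 0" --pt "0 0 0 0 0 0"

```text
clock: 12.4
eef_pos: [550.9, -135.2, 95.7]
tcp_rot: [-1.571, -0.0, 0.219]
contact_force: [1.2, 0.2, 0.1]
opening: 0.691
```

```bash
python3 - <<'E'
from h import *
from rig import imaging
report()
for n in ("wrist","side"):
    f=imaging.grab_frame(n); np.savez(f"pics/{n}9.npz",**f)
    if n=="wrist": crop(f,20,80,500,300,1.6,"pics/wrist9.png")
    else: crop(f,190,105,310,205,6,"pics/side9.png")
report()
E
```

```text
clk 12.4 tcp lane [-1.1 -0.1 -3.3] th 0.02 yawerr 0.02 B [-50.1   0.2] T [-50.1  27.2] F [ 1.2 -0.1  0.1] tq [ 0.13 -0.01 -0.03] op 0.691
clk 12.5 tcp lane [-1.1 -0.  -3.3] th 0.02 yawerr 0.02 B [-50.1   0.2] T [-50.1  27.2] F [0.2 0.5 0.4] tq [ 0.14 -0.1  -0.05] op 0.69
```

View pics/wrist9.png

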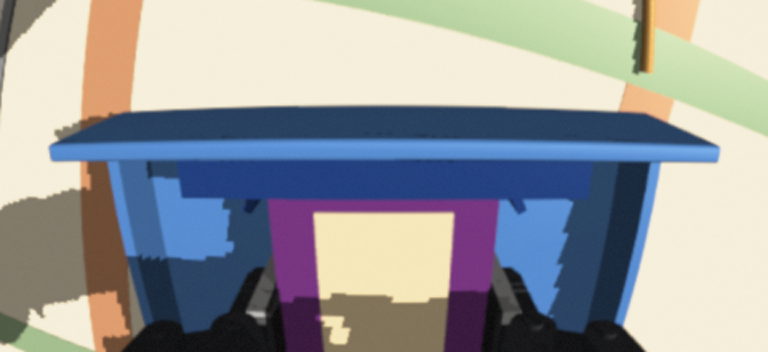

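View pics/side9.png

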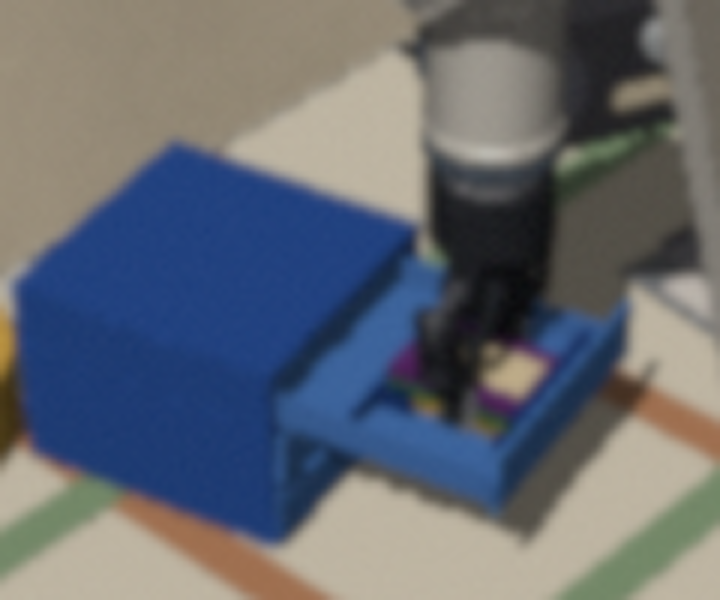

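Call:
send_rows --pt "0 0 0 0 0 0" --pt "0 0 0 0 0 0" --pt "0 0 0 0 0 0" --pt "0 0 0 0 0 0" --pt "0 0 0 0 0 0" --pt "0 0 0 0 0 0" --gripper 0.95

```text
clock: 13.1
eef_pos: [550.6, -135.2, 95.5]
tcp_rot: [-1.571, 0.0, 0.219]
contact_force: [-0.4, -0.1, 0.1]
opening: 0.948
```

Call:
send_rows --pt "0 -0.005 0 0 0 0" --pt "0 -0.015 0 0 0 0" --pt "0 -0.03 0 0 0 0" --pt "0 -0.04 0 0 0 0" --pt "-0.02 -0.03 0 0 0 0" --pt "-0.04 -0.01 0 0 0 0" --pt "0 0 0 0 0 0"

```text
clock: 13.8
eef_pos: [489.3, -148.7, 227.5]
tcp_rot: [-1.572, -0.0, 0.219]
contact_force: [-0.1, 1.0, -0.4]
opening: 0.951
```

```bash
python3 - <<'E'
from h import *
from rig import imaging
report()
for n in ("wrist","side"):
    f=imaging.grab_frame(n); np.savez(f"pics/{n}10.npz",**f)
    if n=="wrist": im=cv2.cvtColor(f["frame"],cv2.COLOR_RGB2BGR); cv2.imwrite("pics/wrist10.png",cv2.resize(im,None,fx=1.5,fy=1.5,interpolation=cv2.INTER_CUBIC))
    else: crop(f,190,105,310,205,6,"pics/side10.png")
report()
E
```

```text
clk 13.8 tcp lane [-64.1   0.2 128.5] th 0.0 yawerr -0.01 B [-113.1  132. ] T [-113.1  159. ] F [ 0.1  1.  -0.4] tq [0.02 0.04 0.04] op 0.951
clk 13.9 tcp lane [-6.150e+01 -1.000e-01  1.273e+02] th 0.06 yawerr -0.02 B [-110.5  130.8] T [-110.5  157.8] F [-0.1  0.5 -0.1] tq [ 0.   -0.01 -0.02] op 0.949
```

View pics/wrist10.png

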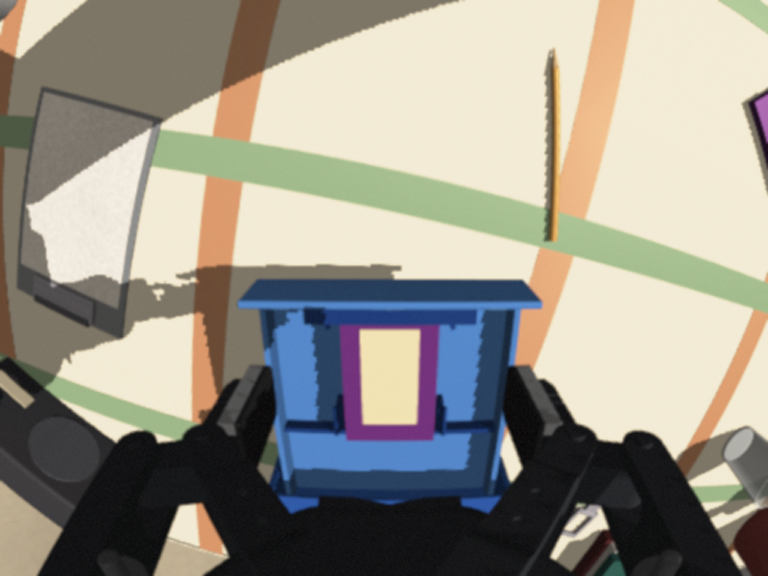

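View pics/side10.png

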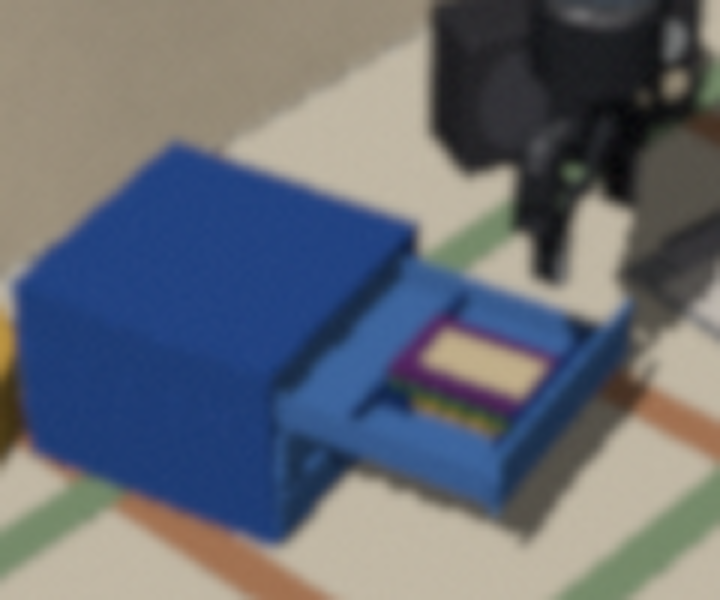

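```bash
python3 - <<'E'
from h import *
f=load("pics/wrist10.npz"); crop(f,185,195,325,305,5.5,"pics/c11.png")
d=load("pics/side10.npz"); crop(d,240,140,300,185,12,"pics/c12.png")
P=fplane(f,(np.array([(347,440),(434,439)])+.5)/1.5-.5,126)
print(R.from_euler('z',-YAW,degrees=True).apply(P-LANE).round(1))
E
```

```text
[[ 49.4 -29.2  27. ]
 [ 48.5  30.6  27. ]]
```

View pics/c11.png

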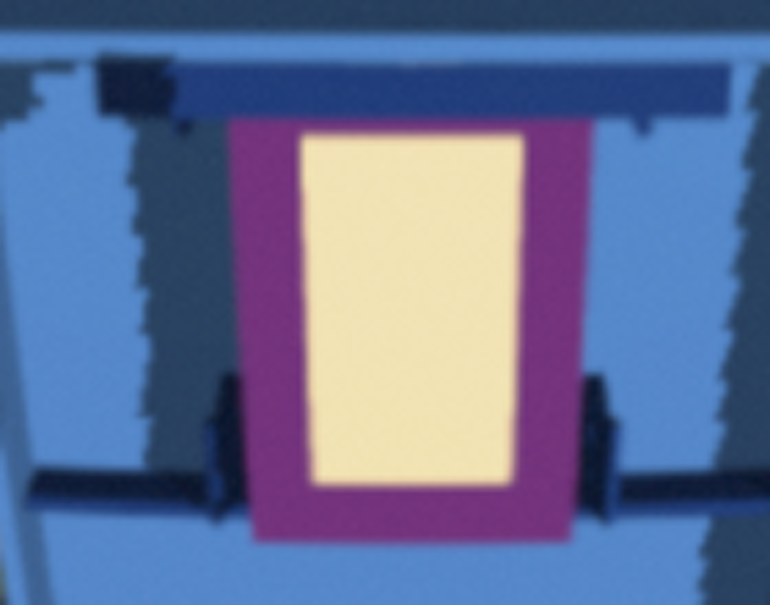

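View pics/c12.png

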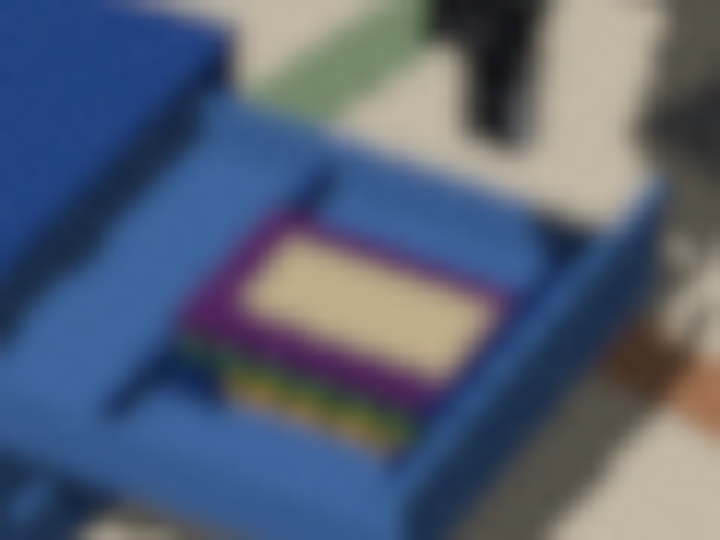

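Call:
send_rows --pt "-0.015 0 0 0 0 0" --pt "-0.025 0.005 0 0 0 0" --pt "-0.008 0.025 0 0 0 0" --pt "0 0.035 0 0 0 0" --pt "0 0.03 0 0 0 0" --pt "0 0.018 0 0 0 0" --pt "0 0 0 0 0 0" --pt "0 0 0 0 0 0" --gripper 0

```text
clock: 14.7
eef_pos: [445.0, -158.6, 112.4]
tcp_rot: [-1.571, 0.001, 0.22]
contact_force: [-0.0, 0.1, 0.8]
opening: -0.003
```

```bash
python3 - <<'E'
from h import *
from rig import imaging
report()
f=imaging.grab_frame("side"); np.savez("pics/side11.npz",**f); crop(f,210,100,340,200,6,"pics/side11.png")
E
```

```text
clk 14.7 tcp lane [-1.095e+02  1.000e-01  1.340e+01] th -0.09 yawerr 0.04 B [-158.5   16.9] T [-158.5   43.9] F [0.  0.1 0.8] tq [ 0.02 -0.02  0.02] op -0.003
```

View pics/side11.png

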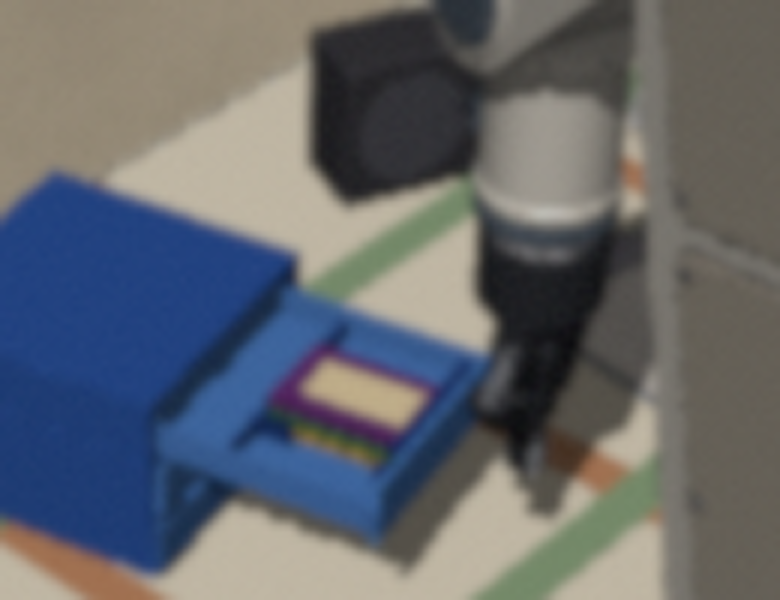

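Call:
send_rows --pt "0.015 0 0 0 0 0" --pt "0.01 0 0 0 0 0" --pt "0.005 0 0 0 0 0" --pt "0.004 0 0 0 0 0" --pt "0.004 0 0 0 0 0" --pt "0.005 0 0 0 0 0" --pt "0.006 0 0 0 0 0" --pt "0.008 0 0 0 0 0"

```text
clock: 15.55
eef_pos: [500.7, -146.2, 112.4]
tcp_rot: [-1.571, 0.001, 0.219]
contact_force: [-2.2, 0.2, 0.6]
opening: -0.001
```

Call:
send_rows --pt "0.01 0 0 0 0 0" --pt "0.01 0 0 0 0 0" --pt "0.01 0 0 0 0 0" --pt "0.01 0 0 0 0 0" --pt "0.01 0 0 0 0 0" --pt "0.01 0 0 0 0 0" --pt "0.01 0 0 0 0 0" --pt "0.01 0 0 0 0 0"

```text
clock: 16.35
eef_pos: [579.7, -128.7, 112.4]
tcp_rot: [-1.571, 0.0, 0.22]
contact_force: [-2.2, -0.4, -0.3]
opening: -0.004
```

```bash
python3 - <<'E'
from h import *
from rig import imaging
report()
f=imaging.grab_frame("side"); np.savez("pics/side12.npz",**f); crop(f,190,100,320,200,6,"pics/side12.png")
report()
E
```

```text
clk 16.35 tcp lane [28.4  0.  13.4] th -0.03 yawerr 0.03 B [-20.6  16.9] T [-20.5  43.9] F [-2.2  0.1 -0.3] tq [-0.08  0.35 -0.01] op -0.004
clk 16.4 tcp lane [30.3 -0.2 13.7] th 0.1 yawerr 0.03 B [-18.7  17.1] T [-18.8  44.1] F [1.9 0.1 0.6] tq [-0.02 -0.09  0.01] op 0.0
```

View pics/side12.png

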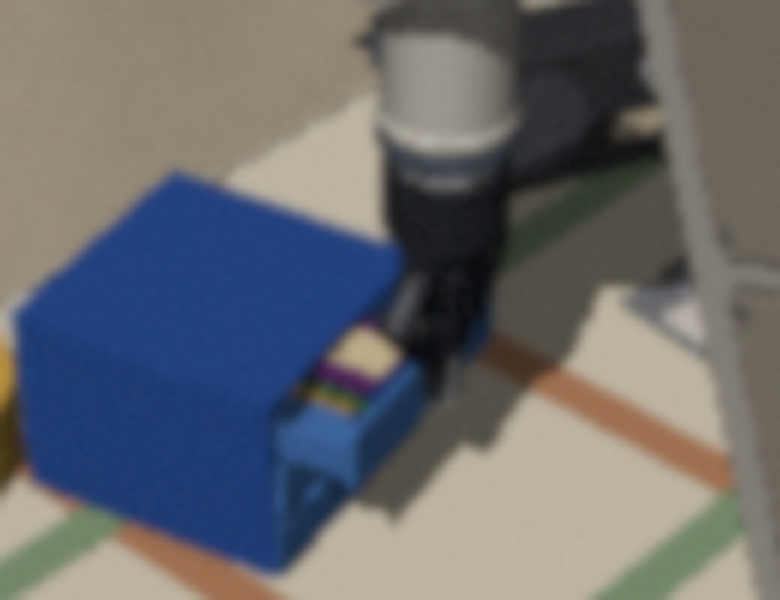

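Call:
send_rows --pt "0.005 0 0 0 0 0" --pt "0.008 0 0 0 0 0" --pt "0.008 0 0 0 0 0" --pt "0.008 0 0 0 0 0" --pt "0.006 0 0 0 0 0" --pt "0.004 0 0 0 0 0" --pt "0.002 0 0 0 0 0"

```text
clock: 17.1
eef_pos: [619.4, -119.8, 112.5]
tcp_rot: [-1.571, 0.0, 0.22]
contact_force: [-2.0, -1.7, 1.2]
opening: -0.003
```

Call:
send_rows --pt "0.002 0 0 0 0 0" --pt "0.002 0 0 0 0 0" --pt "0.002 0 0 0 0 0"

```text
clock: 17.4
eef_pos: [624.7, -118.6, 112.5]
tcp_rot: [-1.571, 0.0, 0.219]
contact_force: [-0.7, -1.6, -0.5]
opening: -0.004
```

```bash
python3 - <<'E'
from h import *
report()
E
```

```text
clk 17.4 tcp lane [74.6  0.  13.5] th -0.02 yawerr 0.02 B [25.6 17. ] T [25.7 44. ] F [-1.1 -1.4 -0.5] tq [-0.23  0.21 -0.04] op -0.004
```

Call:
send_rows --pt "0.0015 0 0 0 0 0" --pt "0.0015 0 0 0 0 0" --pt "0.0015 0 0 0 0 0"

```text
clock: 17.7
eef_pos: [629.2, -117.7, 112.5]
tcp_rot: [-1.571, 0.0, 0.219]
contact_force: [-6.8, -1.7, 1.7]
opening: 0.002
```

Call:
send_rows --pt "0.0015 0 0 0 0 0" --pt "0.001 0 0 0 0 0" --pt "0 0 0 0 0 0"

```text
clock: 18.0
eef_pos: [629.1, -117.6, 112.5]
tcp_rot: [-1.571, 0.005, 0.22]
contact_force: [-11.6, -4.7, 9.3]
opening: -0.005
```

```bash
python3 - <<'E'
from h import *
from rig import imaging
report()
f=imaging.grab_frame("side"); np.savez("pics/side13.npz",**f); crop(f,190,100,320,200,6,"pics/side13.png")
report()
E
```

```text
clk 18.0 tcp lane [79.2  0.1 13.5] th -0.31 yawerr 0.04 B [30.2 17.2] T [30.3 44.2] F [-12.3  -2.1   9.3] tq [-0.64  1.66 -0.01] op -0.005
clk 18.05 tcp lane [79.1  0.1 13.4] th -0.31 yawerr 0.04 B [30.1 17.2] T [30.3 44.2] F [-12.3  -2.5   7.5] tq [-0.61  1.74 -0.02] op 0.001
```

View pics/side13.png

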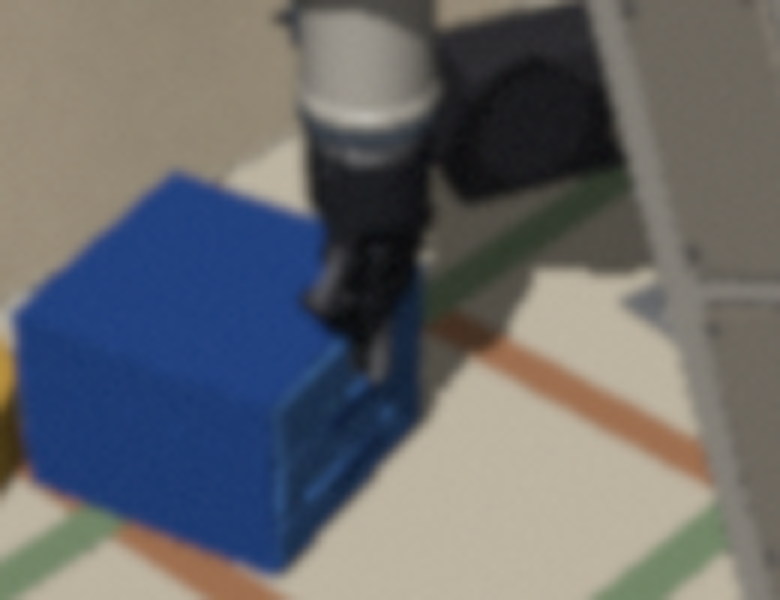

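Call:
send_rows --pt "-0.005 0 0 0 0 0" --pt "-0.02 0 0 0 0 0" --pt "-0.04 0 0 0 0 0" --pt "-0.045 0 0 0 0 0" --pt "-0.045 -0.02 0 0 0 0" --pt "-0.03 -0.04 0 0 0 0" --pt "0 -0.02 0 0 0 0" --pt "0 0 0 0 0 0"

```text
clock: 18.85
eef_pos: [452.7, -158.2, 195.8]
tcp_rot: [-1.575, -0.006, 0.218]
contact_force: [0.1, 0.2, -0.6]
opening: -0.004
```

```bash
python3 - <<'E'
from h import *
from rig import imaging
report()
for n in ("wrist","side","scene"):
    f=imaging.grab_frame(n); np.savez(f"pics/{n}14.npz",**f)
    if n=="side": crop(f,190,120,290,200,7,"pics/side14.png")
    elif n=="wrist": crop(f,130,130,390,330,3,"pics/wrist14.png")
    else: crop(f,0,0,512,384,1.5,"pics/scene14.png")
E
```

```text
clk 18.85 tcp lane [-101.9   -1.2   96.8] th 0.34 yawerr -0.03 B [-150.9  100. ] T [-151.  127.] F [ 0.2  0.2 -0.6] tq [-0.02 -0.04  0.01] op -0.004
```

View pics/wrist14.png

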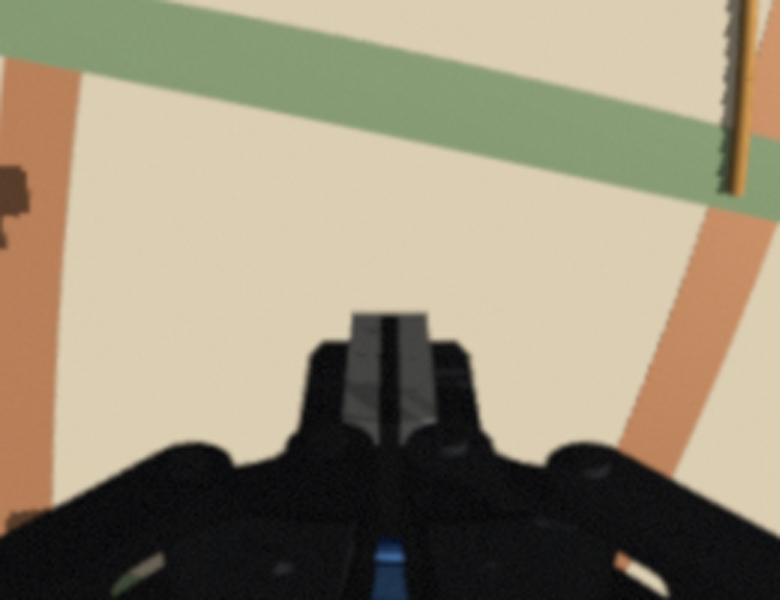

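View pics/side14.png

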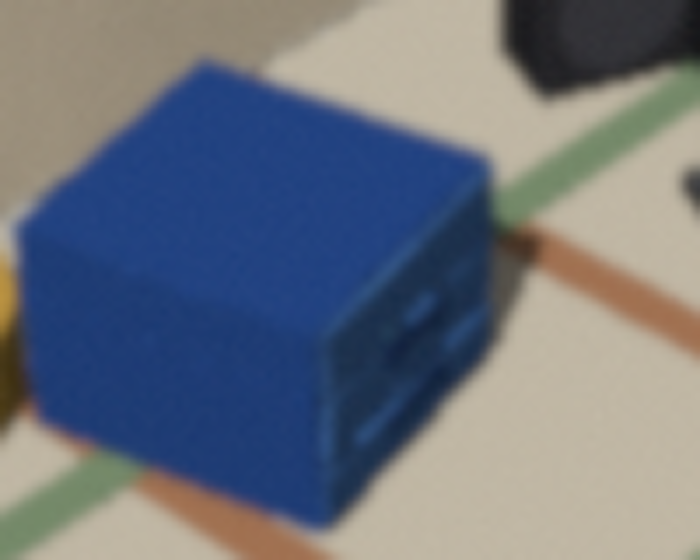

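View pics/scene14.png

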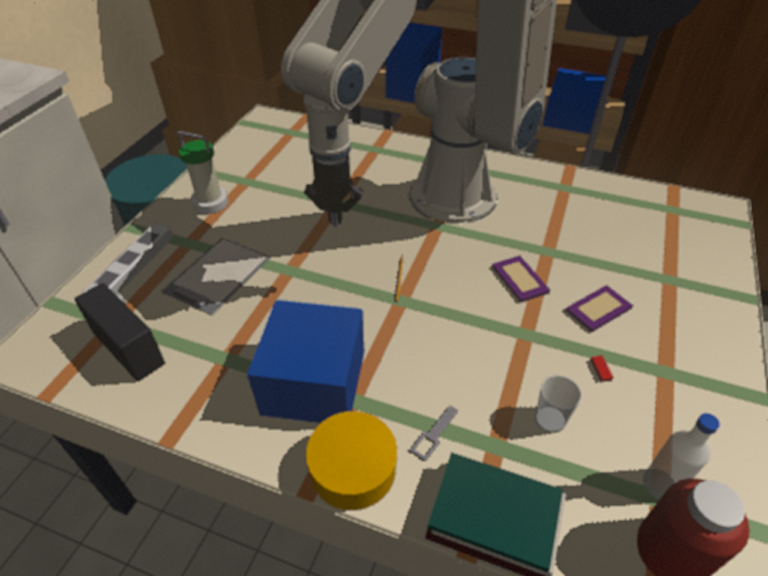

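Call:
send_rows --pt "0 -0.02 0 0 0 0" --pt "0.005 -0.03 0 0 0 0" --pt "0.02 -0.03 0 0 0 0" --pt "0.02 -0.03 0 0 0 0" --pt "0.01 -0.01 0 0 0 0" --pt "0 0 0 0 0 0" --pt "0 0 0 0 0 0" --gripper 1

```text
clock: 19.7
eef_pos: [504.1, -144.9, 310.5]
tcp_rot: [-1.57, 0.003, 0.22]
contact_force: [-0.5, 0.3, -0.3]
opening: 1.003
```

```bash
python3 - <<'E'
from h import *
from rig import imaging
report()
f=imaging.grab_frame("wrist"); np.savez(f"pics/wrist15.npz",**f)
crop(f,170,200,350,335,4.4,"pics/wrist15.png")
E
```

```text
clk 19.7 tcp lane [-48.8   0.6 211.5] th -0.17 yawerr 0.07 B [-97.8 215.2] T [-97.7 242.2] F [-0.4  0.4 -0.3] tq [ 0. -0.  0.] op 1.003
```

View pics/wrist15.png

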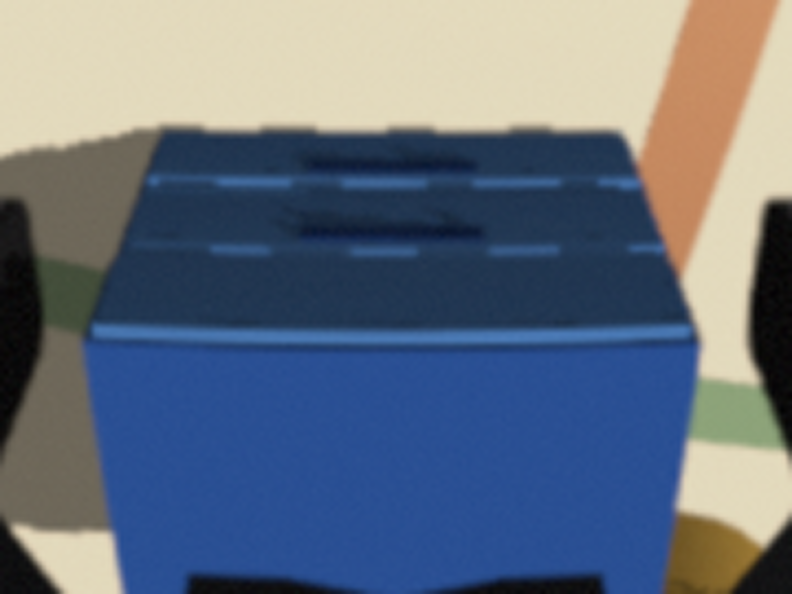

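```bash
python3 - <<'E'
from h import *
f=load("pics/wrist15.npz"); crop(f,225,265,295,285,11,"pics/c15.png")
u=lambda x,v:(np.array([[x,v]])+.5)/4.4-.5+[170,200]
M=R.from_euler('z',-YAW,degrees=True)
for v,z in((325,138),(339,138),(345,140)):print(v,M.apply(fplane(f,u(395,v),z)-LANE).round(1))
E
```

```text
325 [[87.9  0.8 39. ]]
339 [[92.9  0.8 39. ]]
345 [[93.6  0.8 41. ]]
```

View pics/c15.png

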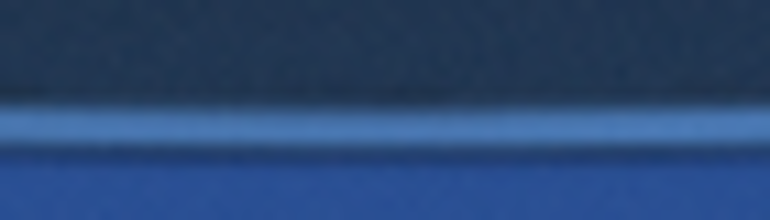

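```bash
python3 - <<'E'
from h import *
a=load("pics/scene0.npz")["frame"].astype(int);b=load("pics/scene14.npz")["frame"].astype(int)
D=np.abs(a-b).max(2)
for n,(u,v) in dict(cup=(371,268),opener=(289,288),eraser=(401,245),pencil=(266,186),clip=(146,183),look1=(347,185),look2=(400,206)).items():
    print(n,(D[v-18:v+18,u-18:u+18]>45).mean().round(3))
from rig import r
s=r.sense(); print(s['clock'],s['contact_force'],r.sign_off())
E
```

```text
cup 0.0
opener 0.0
eraser 0.0
pencil 0.007
clip 0.66
look1 0.0
look2 0.0
the job is handed in; nothing more can be done
19.75 [-1.23669274 -0.13487505  0.07954361] None
```

The three-case pile is in the top drawer, still piled, and the drawer is shut. I handed the job in at 19.75 s with the gripper open and clear of everything.

I gripped all three cases together, tilted them 22° and slid the near end under the lip. Then I lowered the other end behind the sill, let go, and pushed the drawer shut with the closed fingers.

Last checks:
- **Pile in the drawer:** before shutting, the pictures showed it flush and lying flat between the guides. Its rear end was at lane x of about 49 mm, inside the sill at 52.5 mm.
- **Drawer shut:** it stopped hard at about 12 N. The panel's inner face measured within about 0.7 mm of the unit's front face, which is at the limit of what I could measure. I did not push a second time to confirm, and the pile cannot be seen once the drawer is closed.
- **Other things on the table:** comparing the first and last scene pictures, the cup, opener, eraser, pencil and both look-alikes had not moved.
- **Check that disagreed:** the clipboard area came out 66% changed. The clipboard is at the same pixel position, about (145,183), so I put the change down to the arm's shadow; I did not check it further.

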